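# Peel the top tray off a clinging stack in the clay workshop and hold it out

### The job

The trays in the stack cling together. Take the top tray by its finger tab and peel it off by lifting that corner first, while the opposite corner stays down, leaving the rest of the stack standing flat where it is. Then present the tray: finish while still holding it in the gripper, level and right way up, centred about 20 cm above the flat modelling board, touching nothing else; do not put it down or let go, and leave the other things on the table alone.

Things in the scene. Friction and masses are not known exactly. Their poses are not given: they have to be found in the camera images.
- tray_tab (a point): Finger tab at the top tray's (+x,+y) corner: upright plate 12 mm thick along the tray's diagonal (0.8,0.6,0), 26 mm wide, its top 58 mm above the tray's underside and 34 mm above the rim, free on both faces, stiff. Point: mid-plate, 14 mm below the tab's top, 44 mm above the underside, at x +64, y +48 mm from the tray's middle. Axes of the tray: x long side, y short side, z up.
- tray_mid (a point): Middle of the top tray, 12 mm above its underside; same axes. Grey plastic pan 150 x 110 x 24 mm, walls 4 mm, rim flange 166 x 126 mm, about 110 g. It nests with 5 mm play each way. A rib along each long side sits under four small sprung nubs in the tray beneath (x +-55 mm, both long sides); each holds with about 1.5 N and lets go once that part of the tray has risen some 5 mm.
- tray_far_corner (a point): Underside corner of the top tray's pan diagonally opposite the tab, at x -75, y -55 mm from the middle; same axes. Turning the tray up about this corner, tab rising, peels it; 0.2 rad frees all nubs but those next to this corner, which let go in the lift that follows.
- stack: The rest of the stack: three nested grey trays caked together into one loose piece of about 0.9 kg, 174 x 134 mm over its rims and 44 mm high; origin at the centre of its underside on the table, x along its long side, z up. The top tray's underside rests 30 mm above this origin, with the same axes.
- board: The flat grey modelling board, 200 x 160 x 6 mm, fixed on the table, empty; origin at the centre of its underside, z up.
- mushroom: Bystander: clay mushroom, 80 mm across its cap and 85 mm high; origin at the centre of its underside.
- figure: Bystander: small clay figure with a pointed hat, 48 mm across and 78 mm high; origin at the centre of its underside.
- spatula_tool: Bystander: small modelling spatula, 150 mm long, lying flat; origin at its underside.
Not all that is in view belongs to the job. Leave any red or yellow look-alike of the part that bears tray_tab alone.

How it is judged:
By the outcome, as a careful person would: the job done as asked, in the order asked, and still so for the second after the job is handed in, while the arm keeps its last pose, push and grip.
It also fails if it takes over 45 s, if anything falls off the work surface, if the arm or the gripper's body presses on something with over 40 N, if the wrist force passes 120 N, or if a joint passes its speed limit or range.

### The arm

A 6-joint arm with a two-finger parallel gripper is mounted at the origin on the work surface. World frame = base frame: x ahead of the robot, y to its left, z up, the work surface at z = 0. Lengths are in m, angles in rad, forces in N, time in s.
With the tool pointing down it reaches from about 0.2 to 0.875 m from the base axis. Payload 3.4 kg.
Tool frame: the origin (TCP) lies midway between the tips of the shut fingers; the grasp point (between the pads) lies 19 mm behind it (grip_point_offset is the x of the grasp point in the tool frame, in m); x points along the fingers, z is the direction in which the jaws open and shut, and the axes are right-handed (so a half turn about x gives the same grasp; the last joint's range is limited). The gripper opens to 94 mm and grips with 3 to 60 N. Pads are 16 mm wide; open, the fingers measure 119 mm over their backs; the gripper's body (75 mm by 177 mm) begins 78 mm behind the grasp point.
Start: joints at [-1.231, 0.276, 1.505, -0, 1.361, -0.121], TCP at [0.256, -0.515, 0.168] pointing down, gripper open.
Joint ranges: [-2.89, 2.89], [-0.75, 2.08], [0.22, 2.7], [-1.18, 4.32], [0.11, 2.71], [-2.7, 2.7]. Speed limits (rad/s): [2.57, 2.57, 3.14, 3.14, 3.14, 3.14].

### API

Orientations are given as [roll, pitch, yaw] about the fixed x, y, z axes, in that order (R = Rz(yaw) Ry(pitch) Rx(roll)).
In Python, from rig import * gives the robot as it stands. The module is installed in compiled form; this text tells all that it offers.
- The arm moves only by the tool carry_out, never from a script. Its arguments are lists of equal length, an entry for each row: "delta_pos": the shift along the tool's x, y, z as a fraction of full scale, a list of three; "yaw": the turn about the tool's x as a fraction of full scale. A call has exactly 8 rows; each row is the pose to reach, as a shift and turn from the pose commanded when the call began, along the tool's axes at that moment, turning the shorter way round; what a row does not reach only later rows make up. Full scale, the value 1, is 12 cm for a shift and pi rad for a turn. A row lasts 1/10 s, in which the tool goes at most 50 mm and 8.59 degrees, less where a joint would pass 70% of its speed; a pose out of reach is approached as far as the arm can. A call with a number of a shift or a turn outside -1 to 1 is refused whole. A call with a gripper value outside its range is refused whole. "grip" is the finger opening in mm, from 0 to 94, set as the call begins (left out, the last holds). The fingers move at their own pace and stop on an object; "newtons" is the grip in N (left out, the last holds). Time passes only in rows, so rows that repeat a pose let the fingers close, or fill a call up. It gives the time, the measured TCP pose, the force and the opening at its end, in the units of the state.
- sense(): the state, without advancing time (a new reading comes with each control period).
- camera(name): name is "scene" or "top" or "wrist"; returns a dict with "color" (384x512x3 uint8, red, green, blue), "camera_matrix" (3x3 intrinsics, pixels), "T" (4x4, takes a point from camera to world coordinates); the wrist camera has in their place "tool_from_camera" (4x4, takes a point from camera to tool coordinates, whose origin is the TCP and whose axes are the tool frame's). Camera axes: x right, y up, looking along -z (the intrinsics and any distortion apply to the point x, -y, -z); pixel columns grow to the right and rows downward; lengths in m; the calibration is good to about 2 mm. A picture is of the moment at which its call begins: read the wrist's pose just before it. There is no depth.
- finish_job(): hands the job in, once; it reports no verdict.
The state is a dict: "t": time; "q": joint angles; "dq": joint speeds; "tau": joint torques, N m; "ee_pos": TCP position; "tcp_rot": TCP orientation; "wrist_force": force on the tool from outside, world axes, zero at the start; "ft_torque": the same for the moment, N m; "width": opening from 0.0 (shut) to 1.0 (fully open).
Only numpy, scipy, OpenCV 4.12 (cv2) and the standard library are available. Lean on these libraries where they do the work, as an engineer would, in place of code of your own. Each camera call takes 0.05 s, during which the arm holds its last target.

## Working session

There is one attempt and no reset: what is moved stays moved. The work goes in short steps, Python scripts to look and compute and a tool call to move; the robot and the scene stay as the last step left them, time stands still between calls to the robot, and variables do not carry over. Pictures are saved under pics/ and viewed, and the job is handed in when it is done.

Besides the shell and the picture viewer there is one more tool, called after "Call:" as name(argument=value, ...), one argument or row to a line, values as JSON. carry_out: Moves the arm, as the interface text tells. Its arguments: {"type":"object","properties":{"delta_pos":{"type":"array"},"yaw":{"type":"array"},"grip":{"type":"number"},"newtons":{"type":"number"}},"required":["delta_pos","yaw"]}

```bash
mkdir -p pics; python3 - <<'E'
from rig import *
import cv2,pickle
s=sense();print({k:(v if not hasattr(v,'round') else v) for k,v in s.items()})
try: print(grip_point_offset)
except Exception as e: print(e)
d={}
for n in["scene","top","wrist"]:
    c=camera(n);d[n]=c;cv2.imwrite(f"pics/{n}0.png",c["color"][...,::-1])
    print(n,c["camera_matrix"],c.get("T",c.get("tool_from_camera")),c.keys())
d['s']=s
pickle.dump(d,open("d0.pkl","wb"))
E
```

```text
{'t': 0.0, 'q': array([-1.23101105e+00,  2.76600769e-01,  1.50607527e+00,  1.10771612e-05,
        1.36069344e+00, -1.20983178e-01]), 'dq': array([ 0.00072622,  0.00027624,  0.00034347, -0.00080976,  0.00112805,
       -0.00085013]), 'tau': array([-2.88967094e-03, -4.04591525e+01, -2.37227583e+01,  7.01175397e-02,
        3.45754903e-02, -1.37712595e-04]), 'ee_pos': array([ 0.25547018, -0.5144532 ,  0.16732457]), 'tcp_rot': array([3.0145147 , 1.56901947, 1.90448452]), 'wrist_force': array([-0.67023356,  0.50140813,  0.95671537]), 'ft_torque': array([ 0.04459611, -0.02298579,  0.02210726]), 'width': 1.0015745667669824}
-0.0188
scene [[381.97820403   0.         255.30740641]
 [  0.         381.97820403 194.56442997]
 [  0.           0.           1.        ]] [[-0.67785272 -0.44305618  0.58670002  1.28167781]
 [ 0.73518776 -0.40433956  0.54406661  0.69002585]
 [-0.00382604  0.8001317   0.59981215  0.85258209]
 [ 0.          0.          0.          1.        ]] dict_keys(['color', 'camera_matrix', 'T'])
top [[373.91566427   0.         252.24120898]
 [  0.         373.91566427 184.59637475]
 [  0.           0.           1.        ]] [[ 0.02505894  0.99480894 -0.09862669  0.42360087]
 [-0.99967715  0.02535096  0.00170865  0.01767436]
 [ 0.00420006  0.09855203  0.99512304  1.16583444]
 [ 0.          0.          0.          1.        ]] dict_keys(['color', 'camera_matrix', 'T'])
wrist [[273.38857808   0.         259.36756691]
 [  0.         273.38857808 193.91551477]
 [  0.           0.           1.        ]] [[ 6.46595473e-04  2.30661129e-01 -9.73033928e-01 -2.16673371e-01]
 [-2.34113285e-04  9.73034140e-01  2.30661024e-01  6.62195159e-02]
 [ 9.99999764e-01  7.86557953e-05  6.83160305e-04  4.48861360e-04]
 [ 0.00000000e+00  0.00000000e+00  0.00000000e+00  1.00000000e+00]] dict_keys(['color', 'camera_matrix', 'tool_from_camera'])
```

View pics/scene0.png

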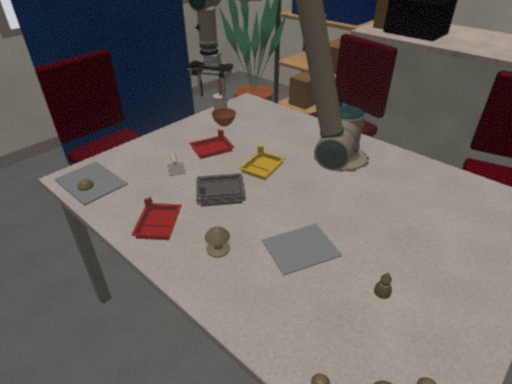

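View pics/top0.png

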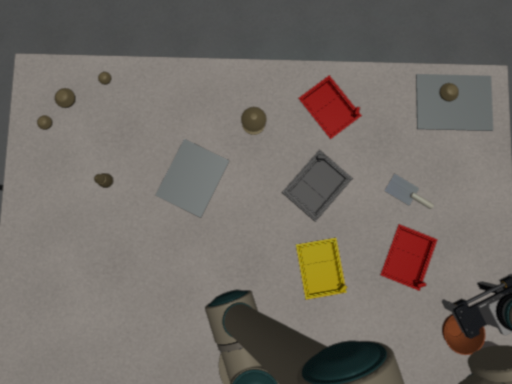

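View pics/wrist0.png

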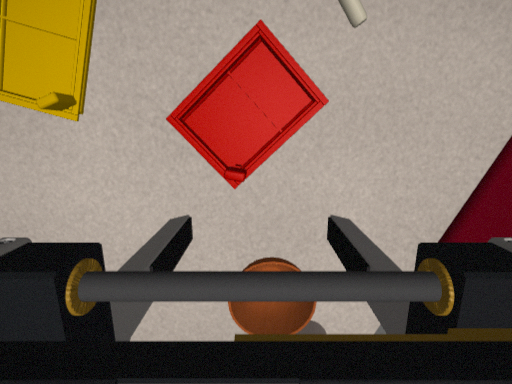

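The scene view shows the grey stack at (220,189), red trays at (212,147) and (158,220), and a yellow one at (263,165). The top view has the grey stack at (317,185), the empty board at (193,178), and a second board with a ball on it at (454,101). The stack is the only grey tray, so I'll enlarge it to confirm the tab.

```bash
python3 - <<'E'
import cv2,numpy as np
a=cv2.imread("pics/top0.png")[140:230,270:365];b=cv2.imread("pics/scene0.png")[160:215,185:255]
a=cv2.resize(a,(400,380),interpolation=cv2.INTER_CUBIC);b=cv2.resize(b,(400,380),interpolation=cv2.INTER_CUBIC)
cv2.imwrite("pics/crop0.png",cv2.convertScaleAbs(np.hstack([a,b]),alpha=1.8))
E
```

```text
(no output)
```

View pics/crop0.png

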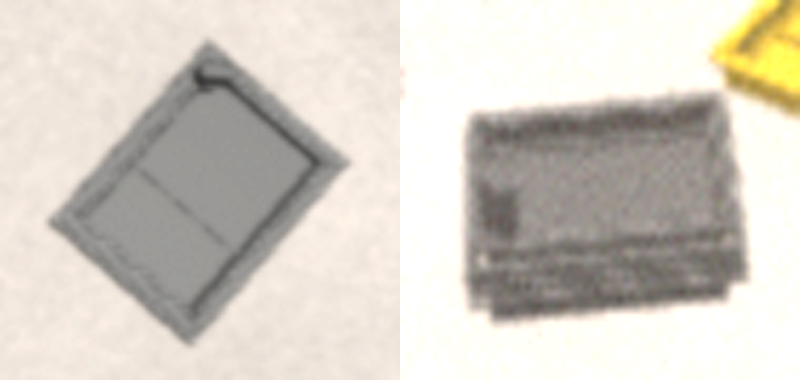

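The grey stack has its tab at the upper corner: top view about (319,158), scene view about (202,190). It is grey, and the red and yellow trays are look-alikes. Now I'll measure it.

```bash
cat > h.py <<'E'
import numpy as np,cv2,pickle
from scipy.spatial.transform import Rotation as Rn
def ray(c,px,T=None):
    T=c["T"] if T is None else T;K=c["camera_matrix"]
    d=np.array([(px[0]-K[0,2])/K[0,0],-(px[1]-K[1,2])/K[1,1],-1.]);return T[:3,3],T[:3,:3]@d
def onz(c,px,z,T=None):
    o,d=ray(c,px,T);return o+d*(z-o[2])/d[2]
def proj(c,p,T=None):
    T=c["T"] if T is None else T;K=c["camera_matrix"]
    q=T[:3,:3].T@(np.asarray(p)-T[:3,3]);return np.array([K[0,2]+K[0,0]*q[0]/-q[2],K[1,2]+K[1,1]*q[1]/q[2]])
def tri(c1,p1,c2,p2):
    o1,d1=ray(c1,p1);o2,d2=ray(c2,p2);A=np.stack([d1,-d2],1);t=np.linalg.lstsq(A,o2-o1,rcond=None)[0]
    a=o1+d1*t[0];b=o2+d2*t[1];return (a+b)/2,np.linalg.norm(a-b)
def wristT(s,c):
    T=np.eye(4);T[:3,:3]=Rn.from_euler('xyz',s['tcp_rot']).as_matrix();T[:3,3]=s['ee_pos'];return T@c['tool_from_camera']
E
python3 - <<'E'
from h import *
d=pickle.load(open("d0.pkl","rb"));c=d["top"];im=c["color"]
g=cv2.cvtColor(im,cv2.COLOR_RGB2GRAY)
def quad(x0,x1,y0,y1,thr,z):
    m=np.zeros_like(g);hsv=cv2.cvtColor(im,cv2.COLOR_RGB2HSV)
    m[y0:y1,x0:x1]=(g[y0:y1,x0:x1]<thr)*255
    cs,_=cv2.findContours(m,cv2.RETR_EXTERNAL,cv2.CHAIN_APPROX_NONE);k=max(cs,key=cv2.contourArea)
    w=np.array([onz(c,p[0],z)[:2] for p in k],np.float32)
    r=cv2.minAreaRect(w*1000);print(cv2.contourArea(k),r,cv2.boxPoints(r).round(1).tolist())
print(g[60,200],g[185,317],g[178,193],g[120,200])
for t in(100,115,125):quad(270,365,140,230,t,.049)
for t in(130,140,150):quad(145,240,130,225,t,.006)
print(tri(c,(318.7,157.8),d["scene"],(202.5,190)))
# mushrooms, figure
for n,p,z in(("mush",(254,120),.08),("fig",(104,180),.07),("spat",(400,190),0)):print(n,onz(c,p,z))
E
```

```text
131 85 117 130
2476.0 ((538.0712280273438, -177.7398681640625), (132.61199951171875, 175.6783905029297), 50.08500289916992) [[428.20001220703125, -172.1999969482422], [562.9000244140625, -285.0], [648.0, -183.1999969482422], [513.2000122070312, -70.5]]
2613.0 ((538.103271484375, -177.7433624267578), (137.04403686523438, 179.7327117919922), 50.1312370300293) [[425.20001220703125, -172.6999969482422], [563.2000122070312, -287.8999938964844], [651.0, -182.8000030517578], [513.0999755859375, -67.5]]
2745.0 ((538.5240478515625, -177.3050537109375), (143.1742401123047, 184.1945343017578), 50.4786491394043) [[421.8999938964844, -173.89999389648438], [564.0, -291.1000061035156], [655.0999755859375, -180.6999969482422], [513.0, -63.5]]
5893.5 ((559.2987060546875, 206.02423095703125), (295.6278381347656, 297.53131103515625), 1.495776653289795) [[407.70001220703125, 350.8999938964844], [415.3999938964844, 53.5], [710.9000244140625, 61.20000076293945], [703.2000122070312, 358.6000061035156]]
8836.0 ((559.297607421875, 206.06797790527344), (295.6280517578125, 297.61871337890625), 1.4958081245422363) [[407.6000061035156, 351.0], [415.3999938964844, 53.5], [710.9000244140625, 61.20000076293945], [703.2000122070312, 358.70001220703125]]
8836.0 ((559.297607421875, 206.06797790527344), (295.6280517578125, 297.61871337890625), 1.4958081245422363) [[407.6000061035156, 351.0], [415.3999938964844, 53.5], [710.9000244140625, 61.20000076293945], [703.2000122070312, 358.70001220703125]]
(array([ 0.61714268, -0.17935278,  0.06549927]), np.float64(0.0022847441374305114))
mush [0.72401816 0.01541927 0.08      ]
fig [0.53468454 0.45237644 0.07      ]
spat [ 0.53393138 -0.44767333  0.        ]
```

```bash
python3 - <<'E'
from h import *
d=pickle.load(open("d0.pkl","rb"));c=d["top"];im=c["color"];s=d['s']
hsv=cv2.cvtColor(im,cv2.COLOR_RGB2HSV);print(hsv[178,193],hsv[120,200],hsv[185,317])
m=np.zeros(im.shape[:2],np.uint8);m[130:225,145:240]=((hsv[130:225,145:240,0]>60)&(hsv[130:225,145:240,0]<125)&(hsv[130:225,145:240,1]>10))*255
cs,_=cv2.findContours(m,cv2.RETR_EXTERNAL,cv2.CHAIN_APPROX_NONE);k=max(cs,key=cv2.contourArea)
print(cv2.contourArea(k),cv2.minAreaRect(np.array([onz(c,p[0],.006)[:2]*1000 for p in k],np.float32)))
print(Rn.from_euler('xyz',s['tcp_rot']).as_matrix().round(3))
E
```

```text
[ 75   9 118] [ 14  21 135] [15  6 86]
8.5 ((610.3479614257812, 241.78436279296875), (26.520343780517578, 12.267603874206543), 69.58721160888672)
[[-0.001  0.896  0.445]
 [ 0.002  0.445 -0.896]
 [-1.     0.    -0.002]]
```

Call:
carry_out(
  delta_pos=[
    [0,0.125,-0.05],
    [0,0.25,-0.09],
    [0,0.375,-0.14],
    [0,0.5,-0.18],
    [0,0.625,-0.23],
    [0,0.75,-0.27],
    [0,0.875,-0.32],
    [0,1,-0.36],
  ],
  yaw=[0,0,0,0,0,0,0,0],
)

```text
t: 0.95
ee_pos: [0.3449, -0.4218, 0.1682]
tcp_rot: [-0.01, 1.571, -1.12]
wrist_force: [-0.5, 0.4, 0.2]
width: 1.001
```

Call:
carry_out(
  delta_pos=[
    [0,0.125,0],
    [0,0.25,0],
    [0,0.375,0],
    [0,0.5,0],
    [0,0.625,0],
    [0,0.75,0],
    [0,0.875,0],
    [0,1,0],
  ],
  yaw=[0,0,0,0,0,0,0,0],
)

```text
t: 1.75
ee_pos: [0.4526, -0.3691, 0.1681]
tcp_rot: [-0.293, 1.571, -1.403]
wrist_force: [0.4, 0.0, -0.1]
width: 1.001
```

Call:
carry_out(
  delta_pos=[
    [0,0.125,0],
    [0,0.25,0],
    [0,0.375,0],
    [0,0.5,0],
    [0,0.625,0],
    [0,0.75,0],
    [0,0.875,0],
    [0,1,0],
  ],
  yaw=[0,0,0,0,0,0,0,0],
)

```text
t: 2.55
ee_pos: [0.5601, -0.3157, 0.1682]
tcp_rot: [-0.016, 1.571, -1.126]
wrist_force: [-0.4, 0.3, 0.8]
width: 1.001
```

Call:
carry_out(
  delta_pos=[
    [0,0.06,0],
    [0,0.12,0],
    [0,0.18,0],
    [0,0.24,0],
    [0,0.3,0],
    [0,0.36,0],
    [0,0.42,0],
    [0,0.48,0],
  ],
  yaw=[-0.042,-0.084,-0.126,-0.168,-0.21,-0.252,-0.294,-0.336],
)

```text
t: 3.35
ee_pos: [0.6113, -0.2902, 0.1681]
tcp_rot: [-2.226, 1.571, -2.275]
wrist_force: [-0.3, 0.1, 0.9]
width: 1.001
```

```bash
python3 - <<'E'
from rig import *
from h import *
s=sense();c=camera("wrist");t=camera("top")
pickle.dump(dict(s=s,wrist=c,top=t),open("d1.pkl","wb"))
cv2.imwrite("pics/wrist1.png",cv2.convertScaleAbs(c["color"][...,::-1],alpha=1.5))
print(s['t'],s['ee_pos'],s['q'],s['wrist_force']);print(Rn.from_euler('xyz',s['tcp_rot']).as_matrix().round(3))
T=wristT(s,c);print("tab pred",proj(c,[.618,-.182,.088],T))
b=pickle.load(open("d0.pkl","rb"))["top"]["color"].astype(int)
m=np.zeros(b.shape[:2],np.uint8);m[130:225,145:240]=((b[...,0]-b[...,2])[130:225,145:240]<3)*255
m=cv2.morphologyEx(m,cv2.MORPH_OPEN,np.ones((3,3),np.uint8))
cs,_=cv2.findContours(m,cv2.RETR_EXTERNAL,cv2.CHAIN_APPROX_NONE);k=max(cs,key=cv2.contourArea)
print(cv2.contourArea(k),cv2.minAreaRect(np.array([onz(t,p[0],.006)[:2]*1000 for p in k],np.float32)))
E
```

```text
3.35 [ 0.61133977 -0.29021156  0.16809695] [-5.45899811e-01  4.31021950e-01  1.26659296e+00 -7.65760332e-05
  1.44398988e+00 -4.96908768e-01] [-0.32364811  0.08761131  0.90596734]
[[-0.     0.049  0.999]
 [-0.     0.999 -0.049]
 [-1.    -0.    -0.   ]]
tab pred [260.78634427  86.52792411]
3086.0 ((556.1726684570312, 204.04974365234375), (158.26242065429688, 197.74095153808594), 65.43464660644531)
```

View pics/wrist1.png

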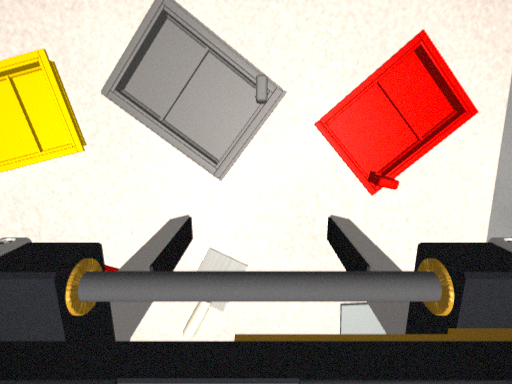

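The wrist view shows the grey stack with its tab at about (262,88). The prediction was (261,86), so they agree. I'll enlarge it for the tab's top edges and the rim orientation.

```bash
python3 - <<'E'
from h import *
d=pickle.load(open("d1.pkl","rb"));im=d["wrist"]["color"][...,::-1]
a=cv2.resize(im[65:115,235:295],(720,600),interpolation=cv2.INTER_CUBIC)
cv2.imwrite("pics/crop1.png",cv2.convertScaleAbs(a,alpha=2.2))
b=cv2.resize(im[0:190,95:295],(800,760)[:1]+(600,) if 0 else (600,570),interpolation=cv2.INTER_CUBIC)
cv2.imwrite("pics/crop2.png",cv2.convertScaleAbs(b,alpha=2.2))
E
```

```text
(no output)
```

View pics/crop1.png

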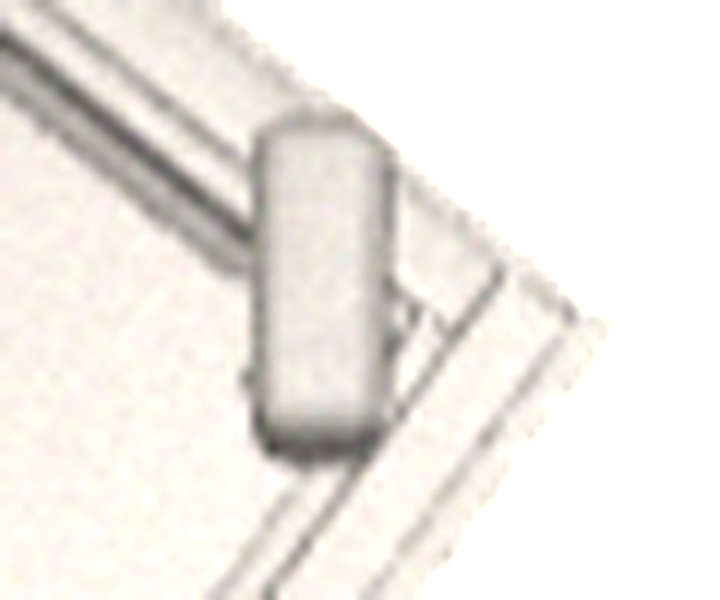

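View pics/crop2.png

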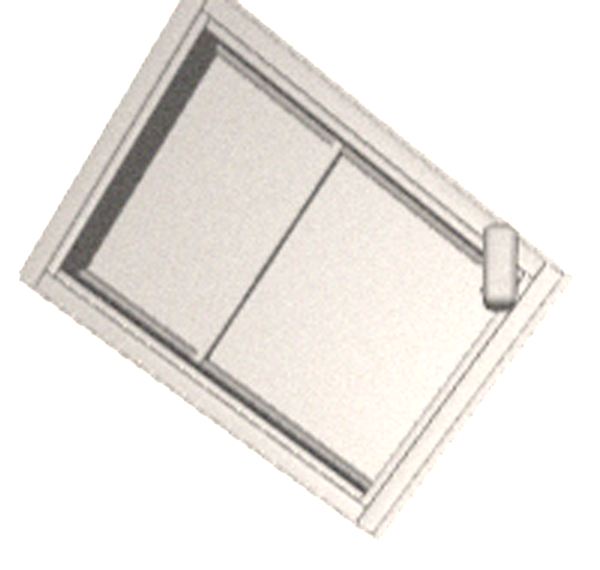

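```bash
python3 - <<'E'
from h import *
d=pickle.load(open("d1.pkl","rb"));c=d["wrist"];s=d["s"];T=wristT(s,c)
f=lambda p,z:onz(c,(95+p[0]/3,p[1]/3),z,T)
P=[f(p,.054) for p in((207,17),(543,266),(361,520),(50,274))]
for i in range(4):
    v=P[(i+1)%4]-P[i];print(P[i][:2].round(4),"len",np.linalg.norm(v).round(4),"ang",np.degrees(np.arctan2(v[1],v[0])).round(1))
print("mid",np.mean(P,0))
tab=onz(c,(262.1,87.7),.088,T);print("tab",tab)
e=[onz(c,(235+x/12,65+y/12),.088,T)[:2] for x,y in((265,150),(262,400),(385,170),(378,400))];print(np.round(e,4))
for a,b in((0,1),(2,3)):
    v=e[a]-e[b];print(np.degrees(np.arctan2(v[1],v[0]))-90)
R=Rn.from_euler('xyz',s['tcp_rot']).as_matrix();print("tool delta to tab top",(R.T@(tab-s['ee_pos'])).round(4))
# top-view tab check
t=pickle.load(open("d0.pkl","rb"));print(onz(t["top"],(318.9,157.5),.088)[:2])
E
```

```text
[ 0.5189 -0.0909] len 0.147 ang -37.5
[ 0.6356 -0.1803] len 0.1216 ang -129.6
[ 0.5582 -0.274 ] len 0.1488 ang 137.7
[ 0.4481 -0.1739] len 0.1092 ang 49.5
mid [ 0.54019456 -0.17977714  0.054     ]
tab [ 0.61928632 -0.18319052  0.088     ]
[[ 0.6147 -0.1732]
 [ 0.6134 -0.1932]
 [ 0.6247 -0.1753]
 [ 0.6233 -0.1937]]
-3.6665348493723116
-4.3125881081508055
tool delta to tab top [0.0801 0.1073 0.0027]
[ 0.61486253 -0.17675552]
```

Call:
carry_out(
  delta_pos=[
    [0,0.11,0],
    [0,0.22,0.01],
    [0,0.335,0.01],
    [0,0.447,0.01],
    [0,0.56,0.015],
    [0,0.67,0.02],
    [0,0.78,0.022],
    [0,0.894,0.022],
  ],
  yaw=[0,0,0.004,0.004,0.004,0.004,0.004,0.004],
  grip=50,
  newtons=8,
)

```text
t: 4.25
ee_pos: [0.6191, -0.1825, 0.1682]
tcp_rot: [-0.844, 1.571, -0.911]
wrist_force: [0.7, 0.5, 0.3]
width: 0.531
```

Call:
carry_out(
  delta_pos=[
    [0.11,0,0],
    [0.22,0,0],
    [0.335,0,0],
    [0.447,0,0],
    [0.56,0,0],
    [0.67,0,0],
    [0.78,0,0],
    [0.89,0,0],
  ],
  yaw=[0,0,0,0,0,0,0,0],
)

```text
t: 5.05
ee_pos: [0.619, -0.1838, 0.0602]
tcp_rot: [-2.609, 1.571, -2.676]
wrist_force: [1.0, 0.5, 0.0]
width: 0.533
```

```bash
python3 - <<'E'
from rig import *
from h import *
s=sense();c=camera("wrist");t=camera("scene");print(s['t'],s['ee_pos'],s['wrist_force'],s['width'])
a=cv2.resize(t["color"][150:220,170:260],(540,420),interpolation=cv2.INTER_CUBIC)[...,::-1]
cv2.imwrite("pics/w2.png",cv2.convertScaleAbs(c["color"][...,::-1],alpha=1.6));cv2.imwrite("pics/s2.png",cv2.convertScaleAbs(a,alpha=1.6))
E
```

```text
5.05 [ 0.61895123 -0.18382844  0.06018147] [0.9573134  0.51986148 0.00617095] 0.5327082389181522
```

View pics/w2.png

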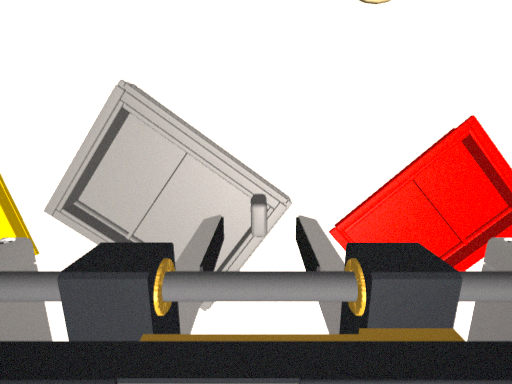

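View pics/s2.png

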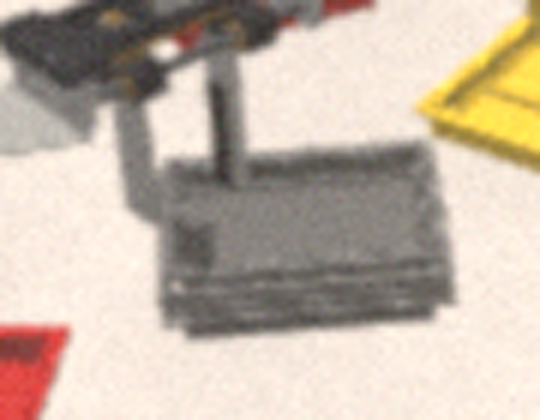

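```bash
python3 - <<'E'
from rig import *
from h import *
s=sense();t=camera("scene");c=camera("wrist");T=wristT(s,c)
p=s['ee_pos']
for n,q in(("tcp",p),("tcp+z25",p+[.0,0,.027]),("tabtop -y10",p+[0,-.01,.027])):
  print(n,(proj(t,q)-[170,150])*6,proj(c,q,T))
a=cv2.resize(t["color"][170:205,185:225],(640,560),interpolation=cv2.INTER_CUBIC)[...,::-1]
b=cv2.resize(c["color"][180:250,200:320],(640,373),interpolation=cv2.INTER_CUBIC)[...,::-1]
cv2.imwrite("pics/s3.png",cv2.convertScaleAbs(a,alpha=2));cv2.imwrite("pics/w3.png",cv2.convertScaleAbs(b,alpha=2))
E
```

```text
tcp [189.47793919 246.3713022 ] [259.48888437 211.25540217]
tcp+z25 [185.35805066 208.73689557] [259.35056236 221.99760055]
tabtop -y10 [174.02566274 202.00971484] [260.26122997 234.82299218]
```

View pics/s3.png

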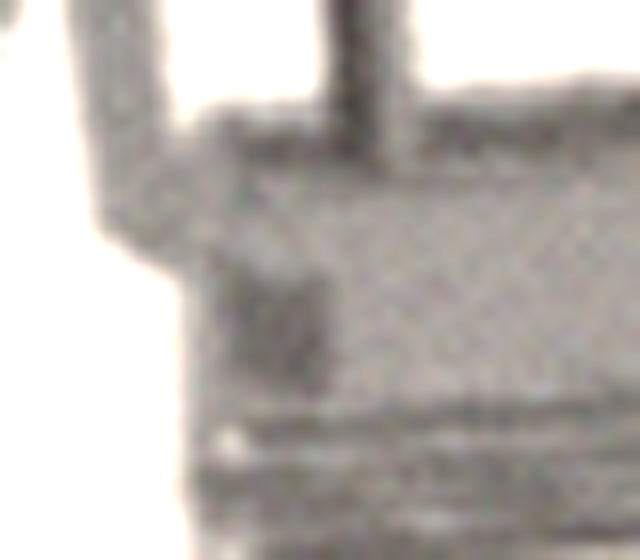

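View pics/w3.png

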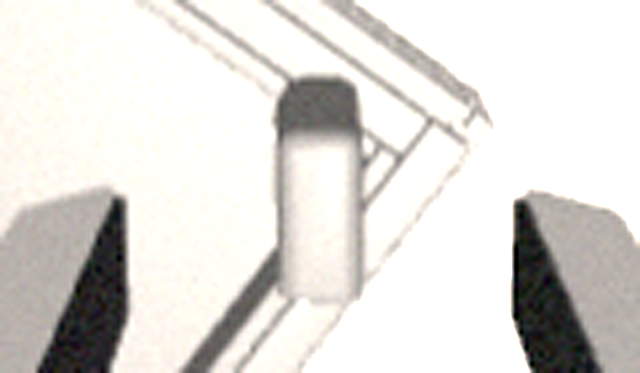

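The tab's top centre is at wrist pixel (259.6,220.8), against (259.4,222.0) predicted midway between the fingers. It's aligned to within 1 mm, so I'll close gently.

Call:
carry_out(
  delta_pos=[
    [0,0,0],
    [0,0,0],
    [0,0,0],
    [0,0,0],
    [0,0,0],
    [0,0,0],
    [0,0,0],
    [0,0,0],
  ],
  yaw=[0,0,0,0,0,0,0,0],
  grip=0,
  newtons=8,
)

```text
t: 6.05
ee_pos: [0.619, -0.1837, 0.0614]
tcp_rot: [-1.232, 1.571, -1.299]
wrist_force: [0.0, -0.2, 0.3]
width: 0.002
```

```bash
python3 - <<'E'
import numpy as np
a=173.;h=47.
for th in(.05,.1,.15,.2,.25):
    print(th, (a*np.cos(th)-h*np.sin(th)-a).round(1),(a*np.sin(th)+h*np.cos(th)-h).round(1))
E
```

```text
0.05 -2.6 8.6
0.1 -5.6 17.0
0.15 -9.0 25.3
0.2 -12.8 33.4
0.25 -17.0 41.3
```

The width reads 0.002, so the fingers shut on nothing. I'll look.

```bash
python3 - <<'E'
from rig import *
from h import *
s=sense();t=camera("scene");c=camera("wrist");T=wristT(s,c);p=s['ee_pos'];print(s['width'],p)
print(proj(c,p,T),proj(t,p))
a=cv2.resize(t["color"][150:220,170:260],(720,560),interpolation=cv2.INTER_CUBIC)[...,::-1]
cv2.imwrite("pics/s4.png",cv2.convertScaleAbs(a,alpha=2));cv2.imwrite("pics/w4.png",cv2.convertScaleAbs(c["color"][...,::-1],alpha=1.6))
E
```

```text
0.0017001916329188402 [ 0.61899379 -0.1837331   0.0613563 ]
[259.4887094  211.25525817] [201.05434638 190.62222988]
```

View pics/s4.png

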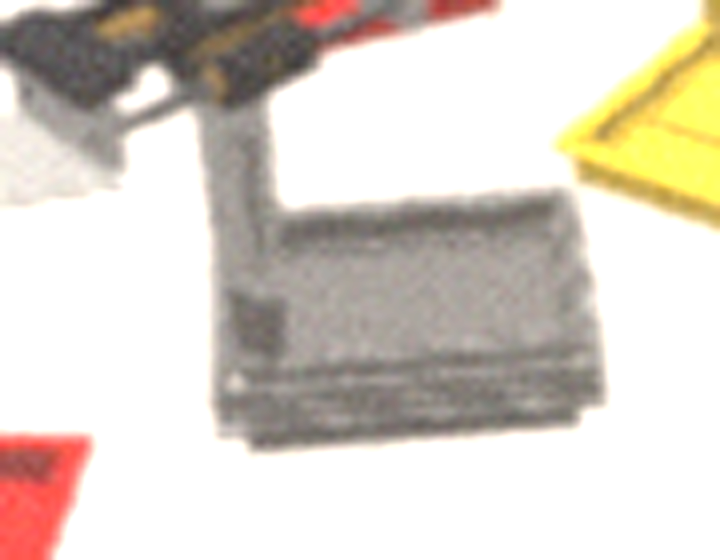

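View pics/w4.png

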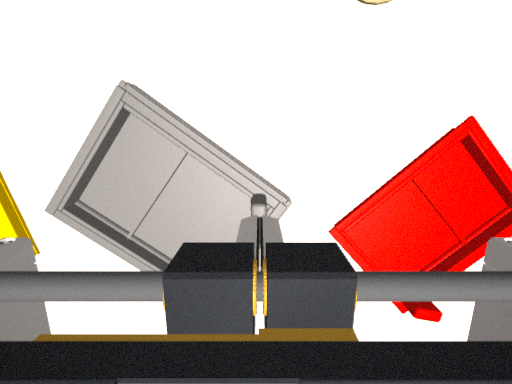

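The fingers shut beside or above the tab. I'll triangulate the tab top and the finger tips to find out which.

```bash
python3 - <<'E'
from rig import *
from h import *
d=pickle.load(open("d1.pkl","rb"));c=d["wrist"]
s2=dict(ee_pos=np.array([ 0.61895123,-0.18382844,0.06018147]),tcp_rot=sense()['tcp_rot'])
c1=dict(c,T=wristT(d["s"],c));c2=dict(c,T=wristT(s2,c));d0=pickle.load(open("d0.pkl","rb"))
print("w1w2 tab",tri(c1,(262.1,87.7),c2,(259.6,220.8)))
print("w2 scene",tri(c2,(259.6,220.8),d0["scene"],(202.2,186.0)))
print("w1 scene",tri(c1,(262.1,87.7),d0["scene"],(202.2,186.0)))
w=camera("wrist");t=camera("scene");tp=camera("top")
a=cv2.resize(w["color"][180:250,210:310],(700,490),interpolation=cv2.INTER_CUBIC)[...,::-1]
b=cv2.resize(t["color"][160:205,185:225],(530,600),interpolation=cv2.INTER_CUBIC)[...,::-1]
cv2.imwrite("pics/w5.png",cv2.convertScaleAbs(a,alpha=2.2));cv2.imwrite("pics/s5.png",cv2.convertScaleAbs(b,alpha=2.2))
E
```

```text
w1w2 tab (array([ 0.61918884, -0.18301522,  0.08680052]), np.float64(0.00023427799885797815))
w2 scene (array([ 0.61684557, -0.1822735 ,  0.08154551]), np.float64(0.006404716821665552))
w1 scene (array([ 0.61731291, -0.18078053,  0.08123332]), np.float64(0.005090191159064754))
```

View pics/w5.png

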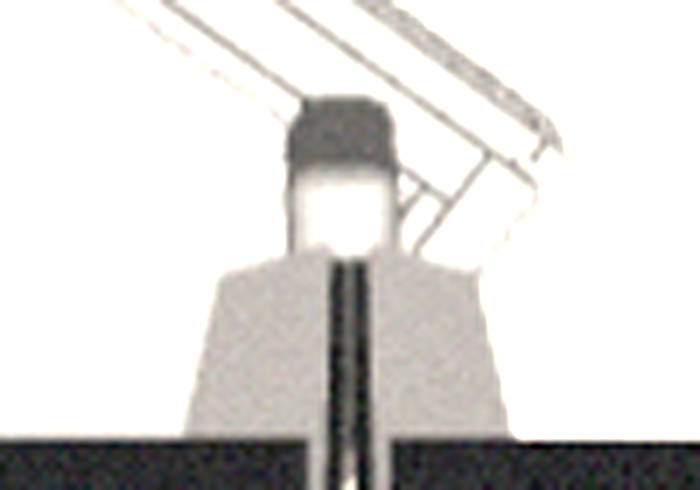

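View pics/s5.png

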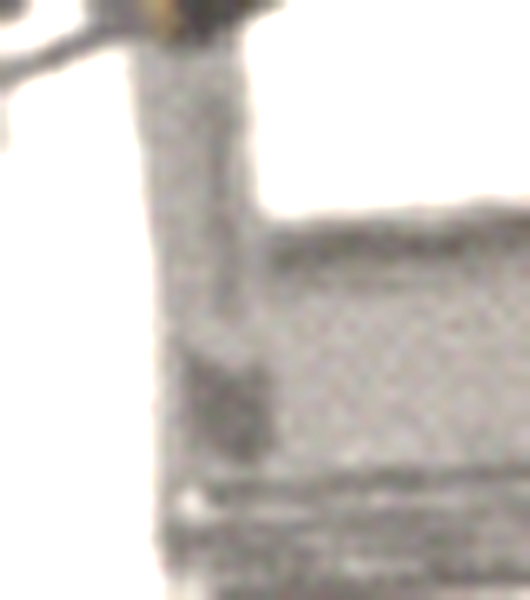

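The tab top triangulates to z of about 0.087. The finger ends sit over the tab's back half, so they end well behind the nominal TCP, perhaps 30 mm, as seen in both the scene and wrist views. I'll reopen and lower in small steps, watching force and pictures.

Call:
carry_out(
  delta_pos=[
    [0,0,0],
    [0,0,0],
    [0,0,0],
    [0,0,0],
    [0.03,0,0],
    [0.06,0,0],
    [0.09,0,0],
    [0.12,0,0],
  ],
  yaw=[0,0,0,0,0,0,0,0],
  grip=50,
)

```text
t: 7.1
ee_pos: [0.6188, -0.1836, 0.0464]
tcp_rot: [2.953, 1.57, 2.886]
wrist_force: [0.7, -0.1, 0.7]
width: 0.531
```

```bash
cat > snap.py <<'E'
import sys
from rig import *
from h import *
n=sys.argv[1]
s=sense();w=camera("wrist");t=camera("scene");p=s['ee_pos']
print(s['t'],p.round(4),s['wrist_force'].round(2),s['ft_torque'].round(3),s['width'])
a=cv2.resize(w["color"][170:260,190:330],(700,450),interpolation=cv2.INTER_CUBIC)[...,::-1]
b=cv2.resize(t["color"][150:215,180:250],(646,600),interpolation=cv2.INTER_CUBIC)[...,::-1]
cv2.imwrite(f"pics/w{n}.png",cv2.convertScaleAbs(a,alpha=1.8));cv2.imwrite(f"pics/s{n}.png",cv2.convertScaleAbs(b,alpha=1.8))
cv2.imwrite(f"pics/wf{n}.png",cv2.convertScaleAbs(w["color"][...,::-1],alpha=1.5))
pickle.dump(dict(s=s,wrist=w,scene=t),open(f"d{n}.pkl","wb"))
E
python3 snap.py 6
```

```text
7.1 [ 0.6188 -0.1836  0.0464] [ 0.67 -0.06  0.73] [-0.002 -0.106 -0.035] 0.5307003445699665
```

View pics/w6.png

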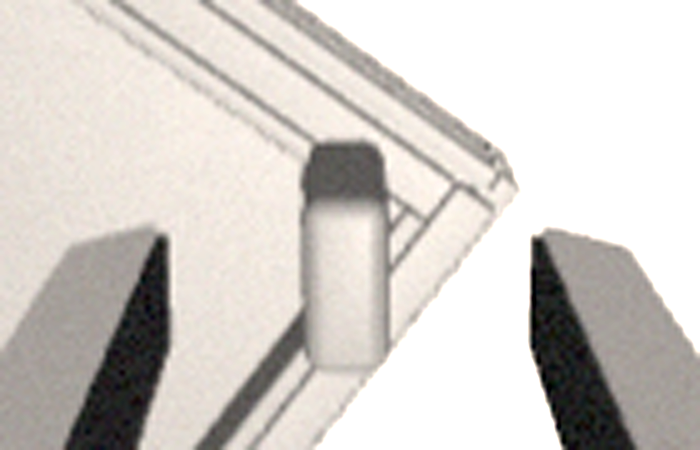

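View pics/s6.png

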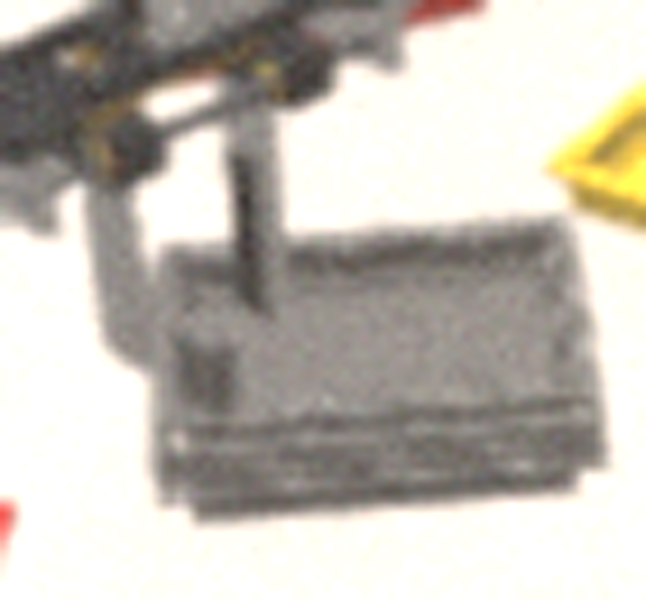

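The pad tips span rows 217–240 for 16 mm, so they lie about 37 mm behind the nominal TCP. The 50 mm opening checks with that scale. I'll go 22 mm lower, which puts the tips near z 0.061, 7 mm above the rim, and close.

Call:
carry_out(
  delta_pos=[
    [0.025,0,0],
    [0.05,0,0],
    [0.075,0,0],
    [0.1,0,0],
    [0.125,0,0],
    [0.15,0,0],
    [0.18,0,0],
    [0.18,0,0],
  ],
  yaw=[0,0,0,0,0,0,0,0],
)

```text
t: 8.0
ee_pos: [0.6185, -0.1835, 0.0247]
tcp_rot: [2.866, 1.57, 2.799]
wrist_force: [0.1, 0.4, -0.3]
width: 0.531
```

Call:
carry_out(
  delta_pos=[
    [0,0,0],
    [0,0,0],
    [0,0,0],
    [0,0,0],
    [0,0,0],
    [0,0,0],
    [0,0,0],
    [0,0,0],
  ],
  yaw=[0,0,0,0,0,0,0,0],
  grip=0,
  newtons=8,
)

```text
t: 8.8
ee_pos: [0.6189, -0.1838, 0.0255]
tcp_rot: [-1.904, 1.571, -1.971]
wrist_force: [-0.3, -0.5, 0.8]
width: 0.128
```

```bash
python3 snap.py 7
```

```text
8.8 [ 0.6189 -0.1838  0.0255] [-0.3  -0.54  0.83] [-0.087  0.006  0.068] 0.12752104639817724
```

View pics/w7.png

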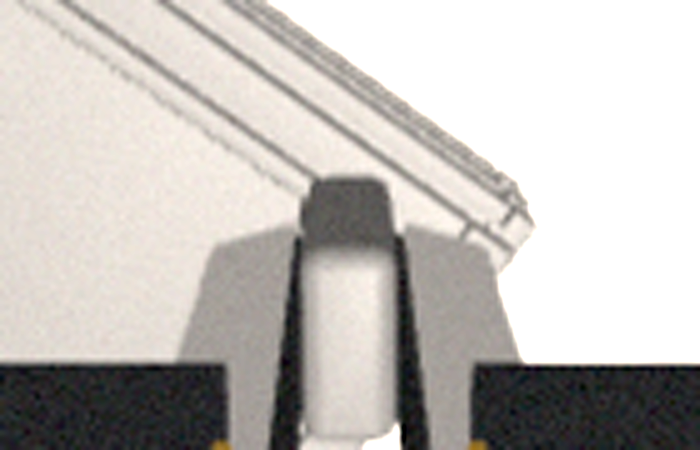

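View pics/s7.png

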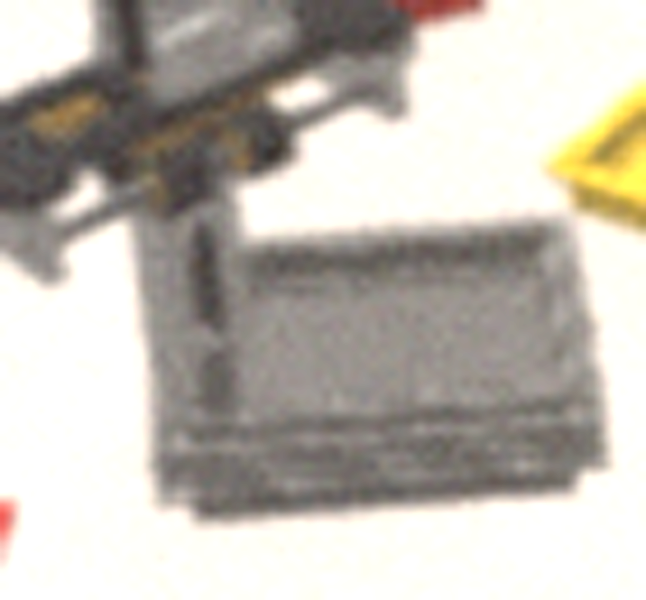

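The tab is held at 12.0 mm. Now the start of the peel, a tilt of about 0.05 rad along the arc.

Call:
carry_out(
  delta_pos=[
    [-0.009,0,-0.003],
    [-0.018,0,-0.005],
    [-0.027,0,-0.008],
    [-0.036,0,-0.011],
    [-0.045,0,-0.014],
    [-0.054,0,-0.016],
    [-0.063,0,-0.019],
    [-0.072,0,-0.022],
  ],
  yaw=[0,0,0,0,0,0,0,0],
)

```text
t: 9.7
ee_pos: [0.6162, -0.1831, 0.0341]
tcp_rot: [1.934, 1.57, 1.867]
wrist_force: [-1.5, 0.0, -2.9]
width: 0.137
```

```bash
python3 snap.py 8
```

```text
9.7 [ 0.6162 -0.1831  0.0341] [-1.48  0.01 -2.92] [ 0.088 -0.232  0.094] 0.13722941931424112
```

View pics/s8.png

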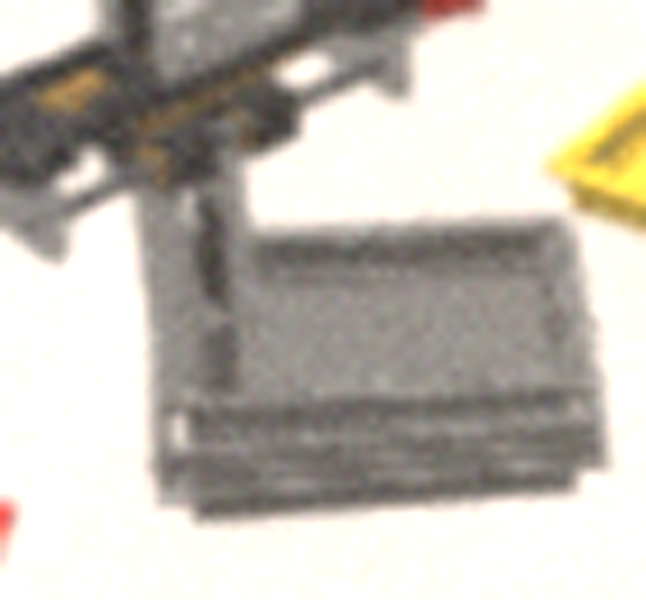

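View pics/wf8.png

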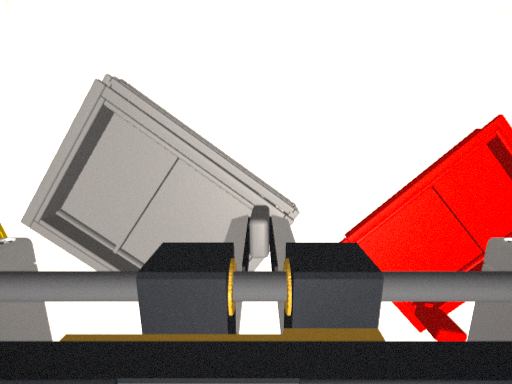

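The tab side has risen, the width opened to 12.9 mm as the tab tilts, and the pull is about 3 N. I'll continue to about 0.15 rad.

Call:
carry_out(
  delta_pos=[
    [-0.018,0,-0.007],
    [-0.035,0,-0.013],
    [-0.053,0,-0.02],
    [-0.07,0,-0.026],
    [-0.088,0,-0.034],
    [-0.105,0,-0.041],
    [-0.122,0,-0.048],
    [-0.139,0,-0.055],
  ],
  yaw=[0,0,0,0,0,0,0,0],
)

```text
t: 10.6
ee_pos: [0.6097, -0.1831, 0.051]
tcp_rot: [-0.892, 1.571, -0.959]
wrist_force: [-0.3, 0.8, -1.0]
width: 0.129
```

```bash
python3 snap.py 9
```

```text
10.6 [ 0.6097 -0.1831  0.051 ] [-0.29  0.83 -1.03] [-0.002 -0.174  0.044] 0.1289281907397681
```

View pics/s9.png

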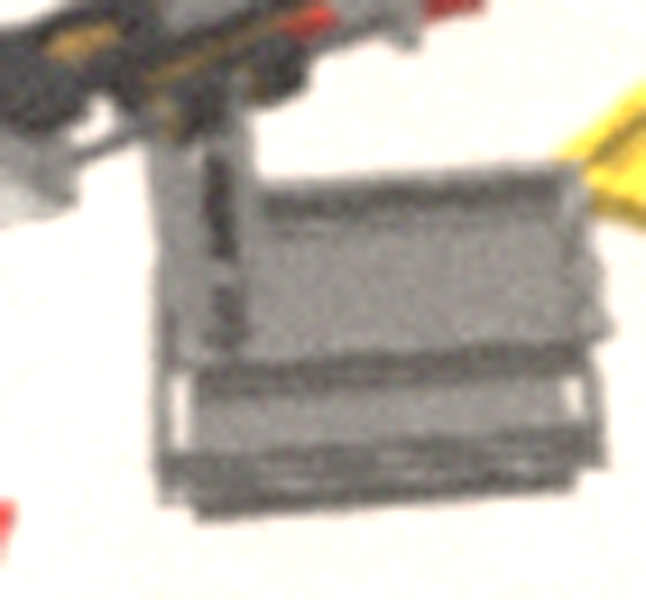

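View pics/wf9.png

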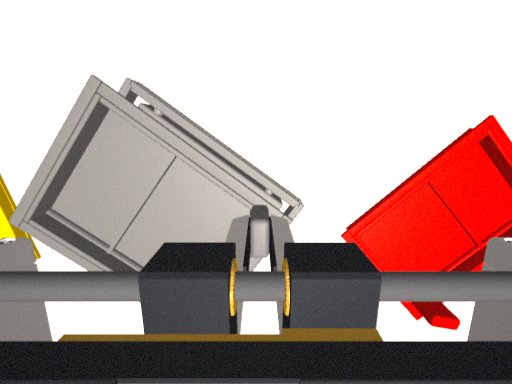

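The width went back to 12.1 mm and the pull is now about the tray's weight. The pads' flat grip levelled the tray, so the far corner came up too early, at well under 0.2 rad. I'll mend this by setting the tray gently back into its nest the way it came. Then I'll regrip just the top of the tab with a light grip, so the pads barely resist tilting, and peel properly.

Call:
carry_out(
  delta_pos=[
    [0,0,0.025],
    [0,0,0.05],
    [0,0,0.077],
    [0.02,0,0.077],
    [0.045,0,0.077],
    [0.07,0,0.077],
    [0.095,0,0.077],
    [0.12,0,0.077],
  ],
  yaw=[0,0,0,0,0,0,0,0],
)

```text
t: 11.5
ee_pos: [0.6187, -0.1837, 0.036]
tcp_rot: [-2.925, 1.57, -2.992]
wrist_force: [-0.6, -0.7, -0.1]
width: 0.129
```

```bash
python3 snap.py 10
```

```text
11.5 [ 0.6187 -0.1837  0.036 ] [-0.59 -0.67 -0.06] [-0.029  0.123  0.124] 0.12879778254100438
```

View pics/s10.png

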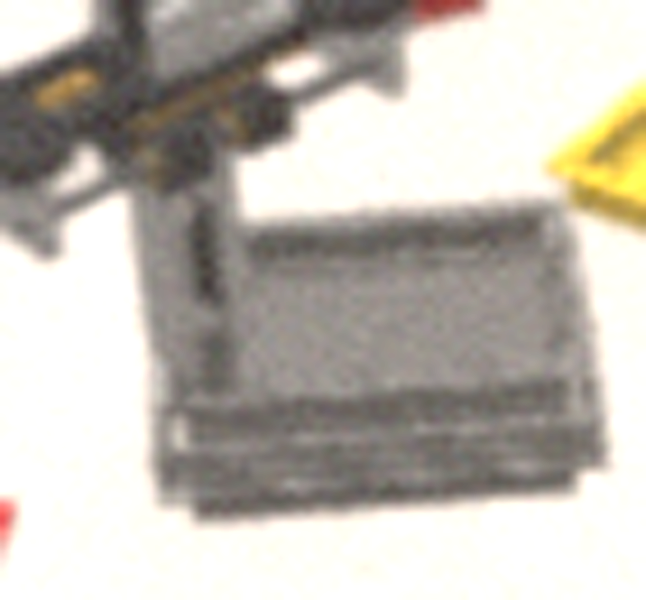

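View pics/wf10.png

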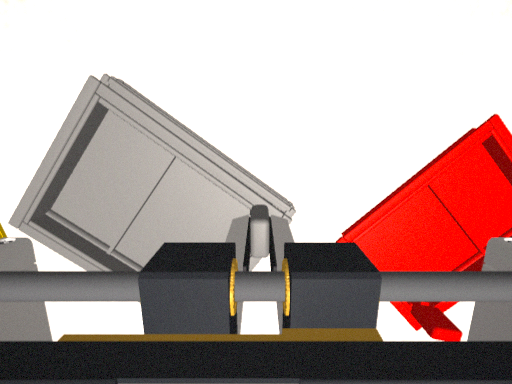

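Call:
carry_out(
  delta_pos=[
    [0.01,0,0],
    [0.02,0,0],
    [0.03,0,0],
    [0.04,0,0],
    [0.05,0,0],
    [0.06,0,0],
    [0.07,0,0],
    [0.08,0,0],
  ],
  yaw=[0,0,0,0,0,0,0,0],
)

```text
t: 12.4
ee_pos: [0.62, -0.1834, 0.0268]
tcp_rot: [0.211, 1.569, 0.144]
wrist_force: [2.3, 0.3, 2.8]
width: 0.135
```

```bash
python3 snap.py 11
```

```text
12.4 [ 0.62   -0.1834  0.0268] [2.35 0.34 2.84] [ 0.049 -0.175  0.04 ] 0.13479987347945346
```

View pics/s11.png

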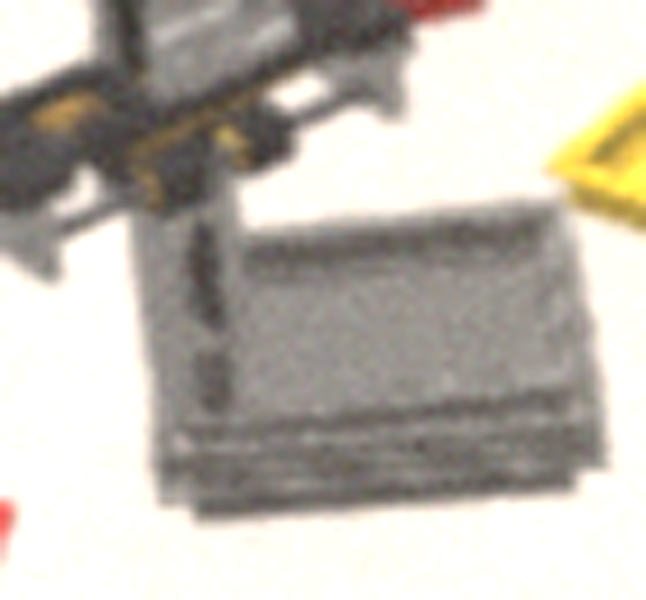

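View pics/wf11.png

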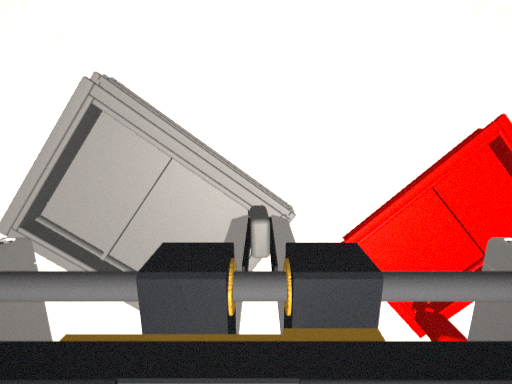

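The far side is resting a little high. I'm releasing to regrip higher anyway, so I'll let it settle and look.

Call:
carry_out(
  delta_pos=[
    [0,0,0],
    [0,0,0],
    [0,0,0],
    [0,0,0],
    [-0.035,0,0],
    [-0.07,0,0],
    [-0.105,0,0],
    [-0.14,0,0],
  ],
  yaw=[0,0,0,0,0,0,0,0],
  grip=40,
)

```text
t: 13.3
ee_pos: [0.6192, -0.1838, 0.0441]
tcp_rot: [-0.431, 1.57, -0.498]
wrist_force: [0.4, -0.5, 0.4]
width: 0.42
```

```bash
python3 snap.py 12
```

```text
13.3 [ 0.6192 -0.1838  0.0441] [ 0.45 -0.51  0.42] [ 0.025 -0.063  0.003] 0.4202796181766589
```

View pics/s12.png

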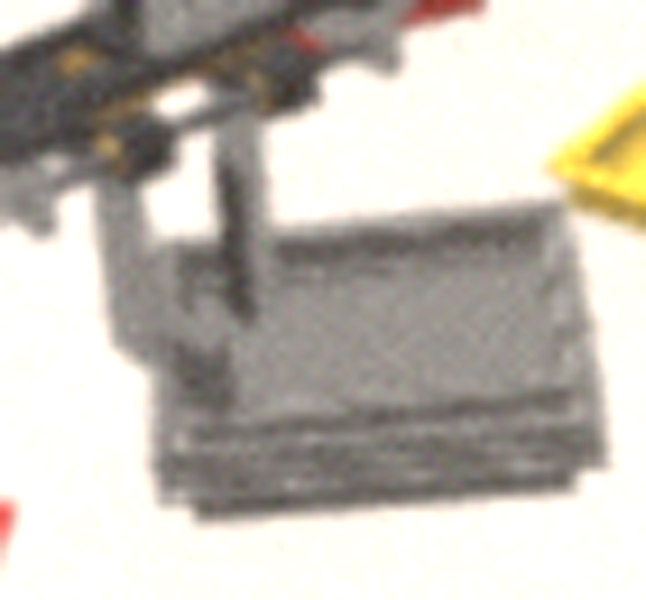

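View pics/wf12.png

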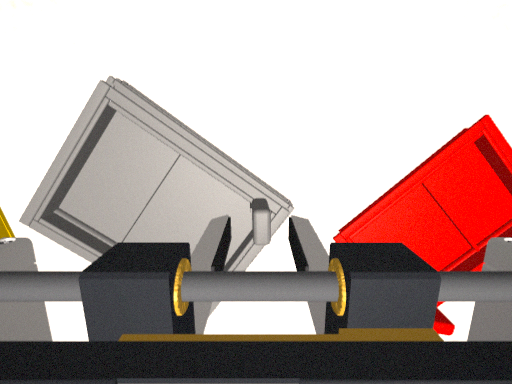

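View pics/w12.png

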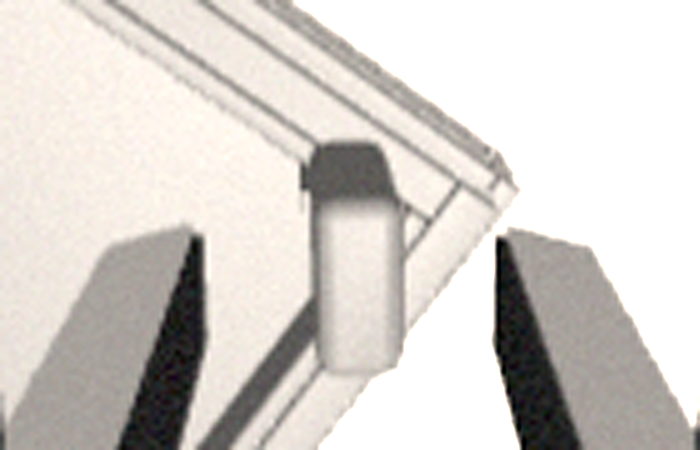

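With the far (-x) end raised about 6–8 mm, the ribs are sitting on the -x nubs and the tab leans outward. I'll seat it with a light press from the shut finger tips on the middle of the -x rim.

Call:
carry_out(
  delta_pos=[
    [-0.13,0,0],
    [-0.25,0,0],
    [-0.25,0.03,-0.1],
    [-0.25,0.07,-0.2],
    [-0.25,0.1,-0.3],
    [-0.25,0.13,-0.4],
    [-0.25,0.17,-0.5],
    [-0.25,0.2,-0.6],
  ],
  yaw=[0,0,0,0,0,0,0,0],
  grip=40,
)

```text
t: 14.2
ee_pos: [0.5474, -0.1543, 0.0733]
tcp_rot: [2.827, 1.57, 2.76]
wrist_force: [-0.2, 0.1, 0.4]
width: 0.422
```

Call:
carry_out(
  delta_pos=[
    [0,0.05,-0.15],
    [0,0.1,-0.3],
    [0,0.15,-0.45],
    [0,0.19,-0.6],
    [0.09,0.19,-0.6],
    [0.18,0.19,-0.6],
    [0.26,0.19,-0.6],
    [0.34,0.19,-0.6],
  ],
  yaw=[0,0,0,0,0,0,0,0],
  grip=0,
)

```text
t: 15.0
ee_pos: [0.479, -0.1276, 0.0313]
tcp_rot: [2.925, 1.57, 2.858]
wrist_force: [-0.4, -0.2, -1.3]
width: 0.003
```

```bash
python3 snap.py 13
```

```text
15.0 [ 0.479  -0.1276  0.0313] [-0.36 -0.15 -1.27] [-0.028 -0.071  0.017] 0.0030667304721181178
```

View pics/s13.png

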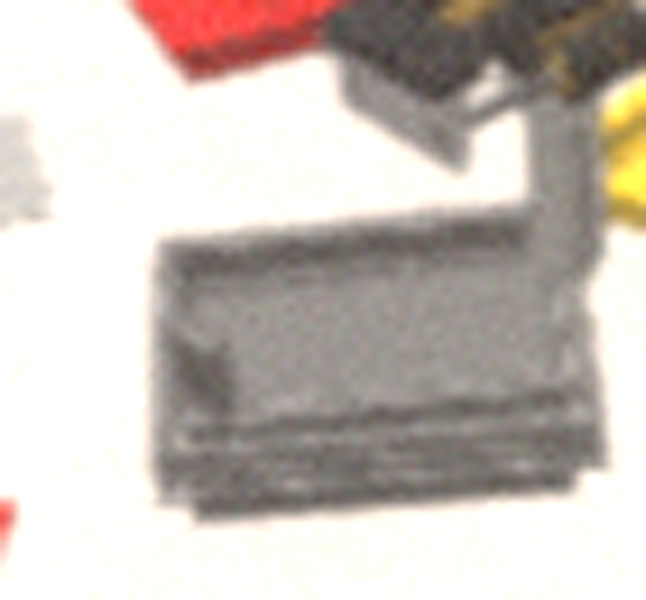

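View pics/wf13.png

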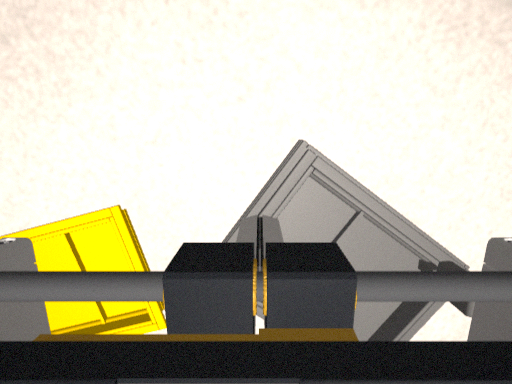

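Call:
carry_out(
  delta_pos=[
    [0.015,0,0],
    [0.03,0,0],
    [0.045,0,0],
    [0.055,0,0],
    [0.065,0,0],
    [0.075,0,0],
    [0.085,0,0],
    [0.085,0,0],
  ],
  yaw=[0,0,0,0,0,0,0,0],
)

```text
t: 15.9
ee_pos: [0.4784, -0.1273, 0.0224]
tcp_rot: [-1.022, 1.571, -1.089]
wrist_force: [0.7, -0.0, 0.3]
width: 0.004
```

```bash
python3 snap.py 14
```

```text
15.9 [ 0.4784 -0.1273  0.0224] [ 0.66 -0.01  0.3 ] [ 0.001 -0.073  0.036] 0.0036370285130953735
```

View pics/s14.png

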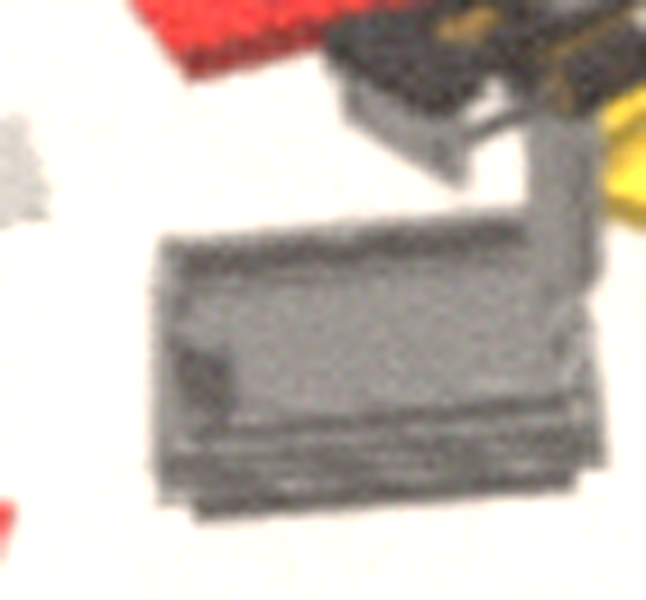

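Call:
carry_out(
  delta_pos=[
    [0.01,0,0],
    [0.02,0,0],
    [0.03,0,0],
    [0.035,0,0],
    [0.04,0,0],
    [0.045,0,0],
    [0.05,0,0],
    [0.05,0,0],
  ],
  yaw=[0,0,0,0,0,0,0,0],
)

```text
t: 16.8
ee_pos: [0.4785, -0.1275, 0.017]
tcp_rot: [-0.894, 1.57, -0.961]
wrist_force: [-0.5, 1.2, 4.8]
width: 0.007
```

```bash
python3 snap.py 15
```

```text
16.8 [ 0.4785 -0.1275  0.017 ] [-0.5   1.16  4.75] [ 0.012  0.12  -0.   ] 0.006553168473898662
```

View pics/s15.png

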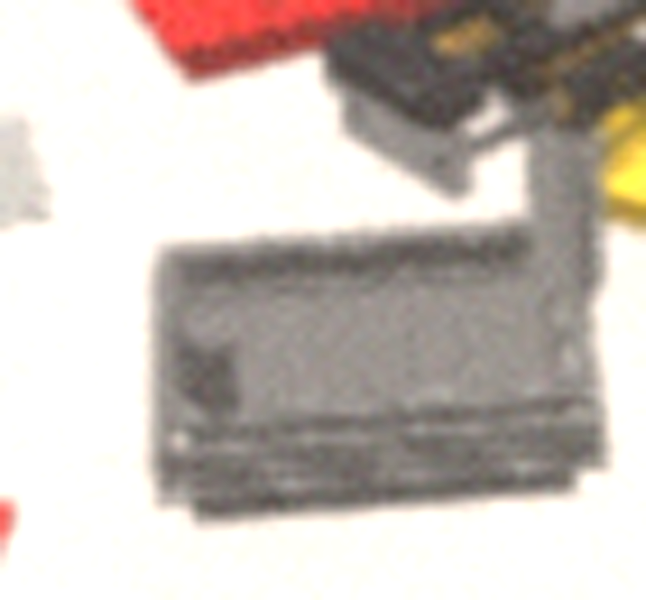

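View pics/wf15.png

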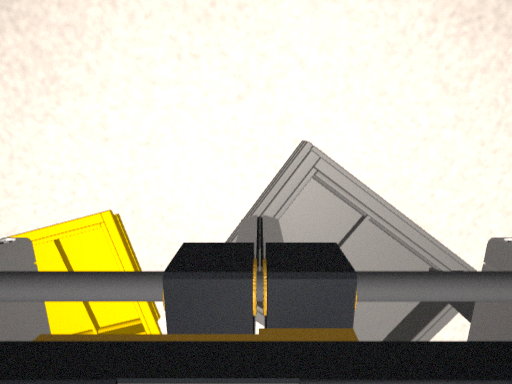

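A 4.8 N contact at rim height (tips at z about 0.054), and the tray looks as it did originally: seated. I'll go back over the tab, open.

Call:
carry_out(
  delta_pos=[
    [-0.2,0,0],
    [-0.4,0,0],
    [-0.5,-0.03,0.1],
    [-0.5,-0.07,0.2],
    [-0.5,-0.1,0.3],
    [-0.5,-0.13,0.4],
    [-0.5,-0.17,0.5],
    [-0.5,-0.2,0.6],
  ],
  yaw=[0,0,0,0,0,0,0,0],
)

```text
t: 17.7
ee_pos: [0.5493, -0.1565, 0.0755]
tcp_rot: [2.914, 1.569, 2.846]
wrist_force: [0.3, -0.7, -0.4]
width: 0.006
```

Call:
carry_out(
  delta_pos=[
    [0,-0.04,0.12],
    [0,-0.08,0.24],
    [0,-0.12,0.36],
    [0,-0.16,0.48],
    [0,-0.195,0.597],
    [0.05,-0.195,0.597],
    [0.1,-0.195,0.597],
    [0.1,-0.195,0.597],
  ],
  yaw=[0,0,0,0,0,0,0,0],
  grip=40,
)

```text
t: 18.5
ee_pos: [0.6167, -0.1835, 0.0627]
tcp_rot: [2.826, 1.567, 2.759]
wrist_force: [-0.1, 0.8, -0.2]
width: 0.423
```

```bash
python3 snap.py 16
```

```text
18.5 [ 0.6167 -0.1835  0.0627] [-0.12  0.75 -0.22] [-0.076 -0.06  -0.013] 0.42346566905097693
```

View pics/s16.png

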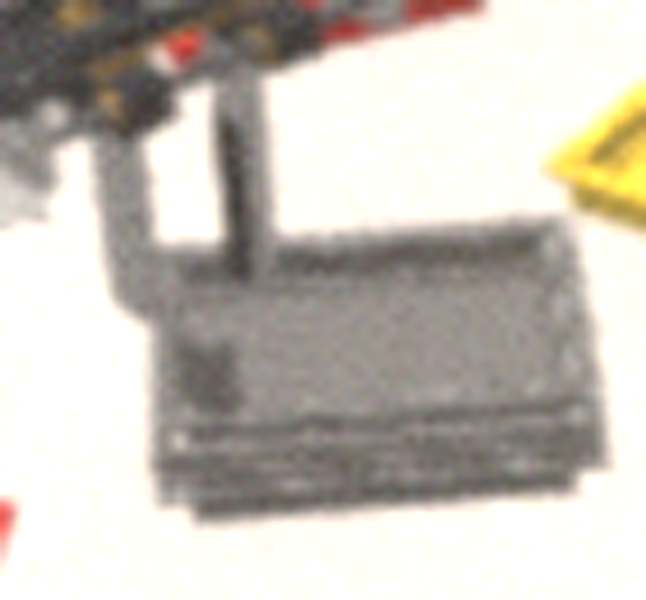

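View pics/wf16.png

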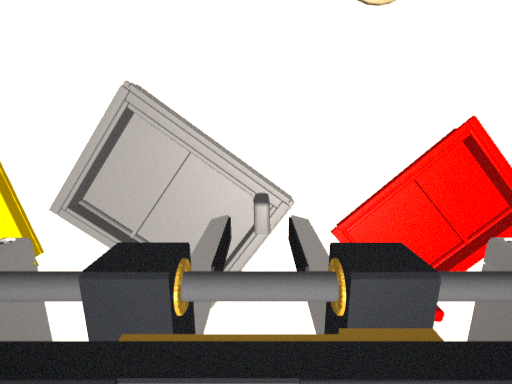

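View pics/w16.png

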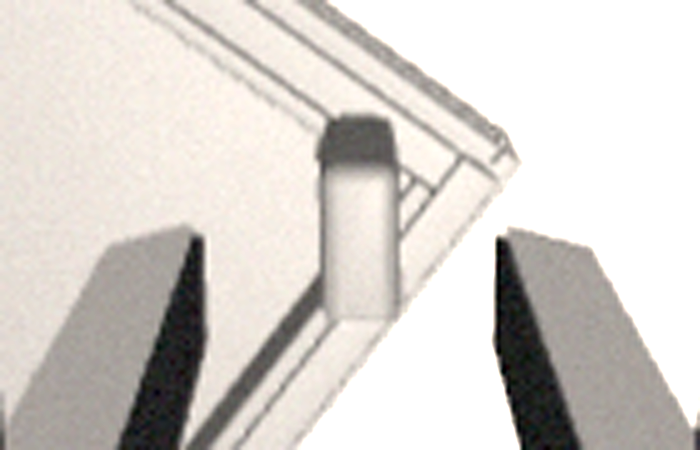

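Seated flat, matching the first views. I'll lower so the tips overlap about 10 mm of the tab, then close at 7 N.

Call:
carry_out(
  delta_pos=[
    [0.04,0,0.006],
    [0.08,0,0.013],
    [0.12,0,0.013],
    [0.15,0,0.013],
    [0.17,0,0.013],
    [0.185,0,0.013],
    [0.185,0,0.013],
    [0.185,0,0.013],
  ],
  yaw=[0,0,0,0,0,0,0,0],
)

```text
t: 19.4
ee_pos: [0.6203, -0.1845, 0.0424]
tcp_rot: [-0.573, 1.57, -0.64]
wrist_force: [0.8, -0.3, 0.0]
width: 0.424
```

Call:
carry_out(
  delta_pos=[
    [0,0,0],
    [0,0,0],
    [0,0,0],
    [0,0,0],
    [0,0,0],
    [0,0,0],
    [0,0,0],
    [0,0,0],
  ],
  yaw=[0,0,0,0,0,0,0,0],
  grip=0,
  newtons=7,
)

```text
t: 20.2
ee_pos: [0.6192, -0.1841, 0.0423]
tcp_rot: [3.008, 1.569, 2.941]
wrist_force: [-4.4, 1.2, 3.9]
width: 0.128
```

```bash
python3 snap.py 17;  python3 - <<'E'
import numpy as np
a=173.;h=53.
for th in(.05,.1,.15,.2,.25):
    print(th, (a*np.cos(th)-h*np.sin(th)-a).round(1),(a*np.sin(th)+h*np.cos(th)-h).round(1))
E
```

```text
20.2 [ 0.6192 -0.1841  0.0423] [-4.41  1.19  3.88] [0.074 0.805 0.1  ] 0.12790747636919153
0.05 -2.9 8.6
0.1 -6.2 17.0
0.15 -9.9 25.3
0.2 -14.0 33.3
0.25 -18.5 41.2
```

View pics/w17.png

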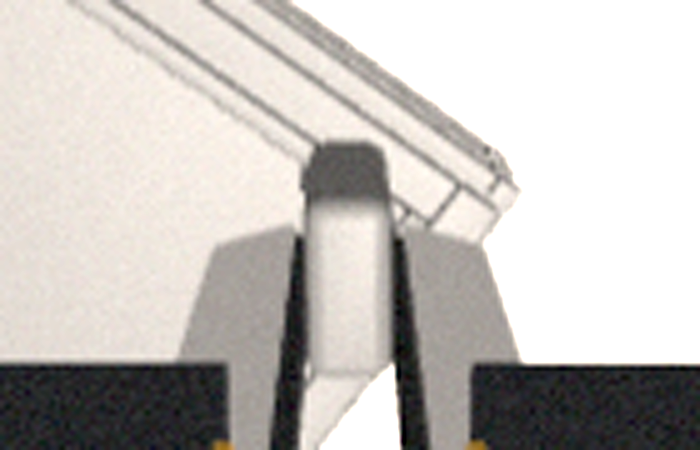

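Call:
carry_out(
  delta_pos=[
    [-0.009,0,-0.01],
    [-0.018,0,-0.013],
    [-0.027,0,-0.016],
    [-0.036,0,-0.02],
    [-0.045,0,-0.024],
    [-0.054,0,-0.028],
    [-0.063,0,-0.031],
    [-0.072,0,-0.034],
  ],
  yaw=[0,0,0,0,0,0,0,0],
)

```text
t: 21.1
ee_pos: [0.6164, -0.1837, 0.0513]
tcp_rot: [0.611, 1.57, 0.544]
wrist_force: [-1.2, 0.1, -2.7]
width: 0.128
```

```bash
python3 snap.py 18
```

```text
21.1 [ 0.6164 -0.1837  0.0513] [-1.19  0.08 -2.75] [ 0.137 -0.125  0.001] 0.12815772877720294
```

View pics/s18.png

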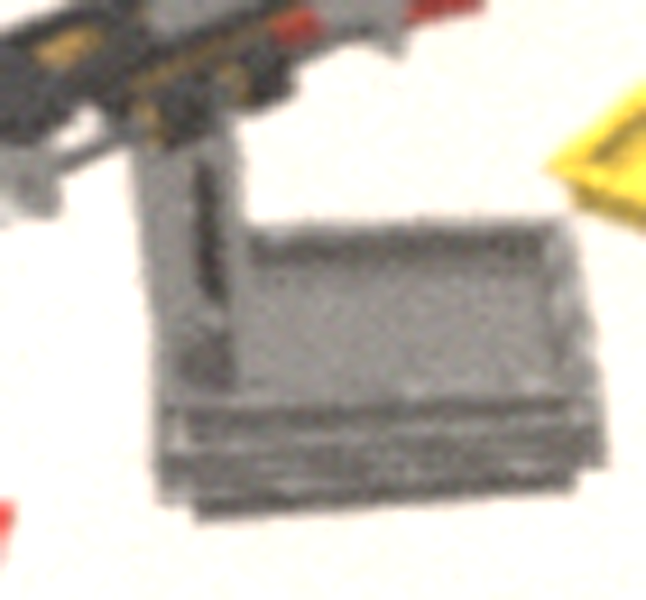

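View pics/w18.png

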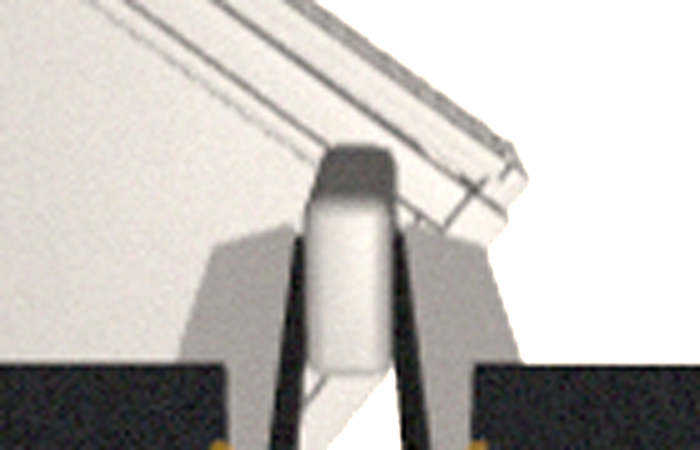

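It's pivoting: the tab leans between the pads, the far-right corner hasn't moved at (570,222), and the pull is 2.7 N. Continuing to 0.1.

Call:
carry_out(
  delta_pos=[
    [-0.009,0,-0.003],
    [-0.018,0,-0.007],
    [-0.026,0,-0.01],
    [-0.035,0,-0.013],
    [-0.044,0,-0.017],
    [-0.053,0,-0.02],
    [-0.062,0,-0.024],
    [-0.07,0,-0.027],
  ],
  yaw=[0,0,0,0,0,0,0,0],
)

```text
t: 22.0
ee_pos: [0.6131, -0.1841, 0.0596]
tcp_rot: [-0.472, 1.57, -0.539]
wrist_force: [0.7, -0.2, -0.7]
width: 0.13
```

```bash
python3 snap.py 19
```

```text
22.0 [ 0.6131 -0.1841  0.0596] [ 0.75 -0.19 -0.66] [-0.06  -0.406 -0.034] 0.12964509513724357
```

View pics/s19.png

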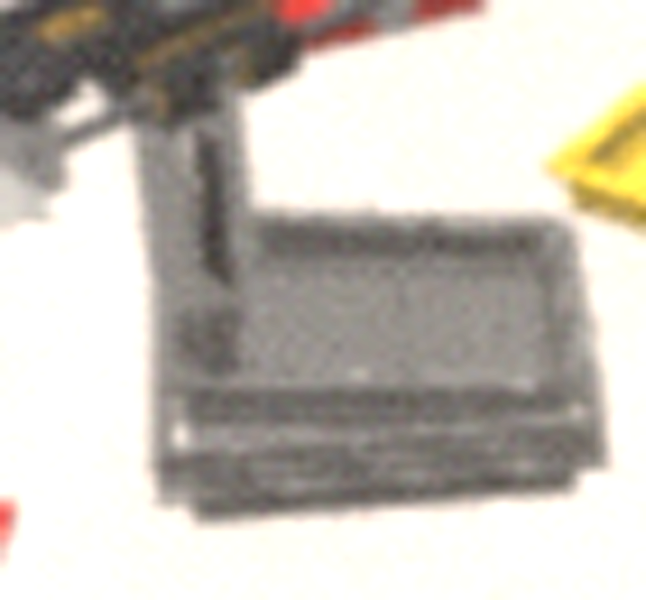

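View pics/wf19.png

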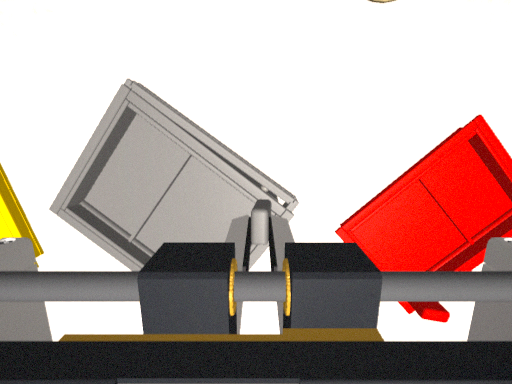

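This is a clear tilt. The gap opens at the tab side only, the far end is unmoved, and the pull is about half the tray's weight. On to 0.2 rad.

Call:
carry_out(
  delta_pos=[
    [-0.017,0,-0.008],
    [-0.034,0,-0.015],
    [-0.052,0,-0.023],
    [-0.069,0,-0.031],
    [-0.086,0,-0.039],
    [-0.103,0,-0.048],
    [-0.12,0,-0.056],
    [-0.136,0,-0.065],
  ],
  yaw=[0,0,0,0,0,0,0,0],
)

```text
t: 22.9
ee_pos: [0.6053, -0.1835, 0.076]
tcp_rot: [-0.316, 1.57, -0.383]
wrist_force: [2.4, -0.2, -0.2]
width: 0.133
```

```bash
python3 snap.py 20
```

```text
22.9 [ 0.6053 -0.1835  0.076 ] [ 2.36 -0.19 -0.18] [-0.081 -0.613  0.022] 0.132520802156018
```

View pics/s20.png

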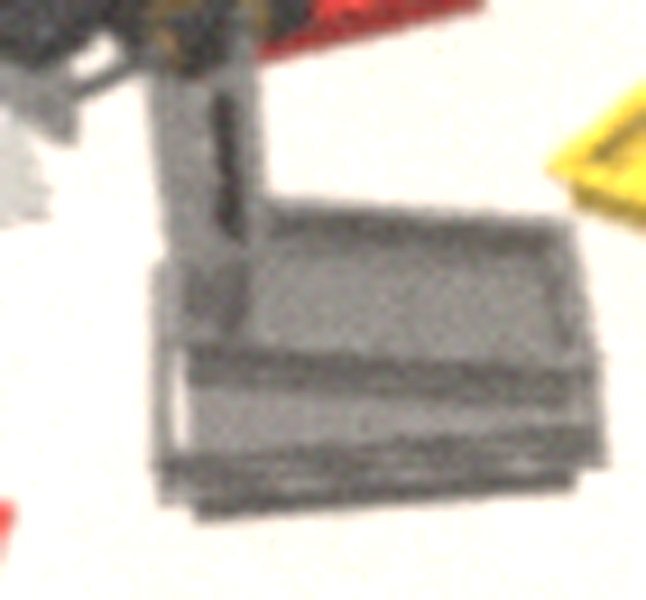

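View pics/wf20.png

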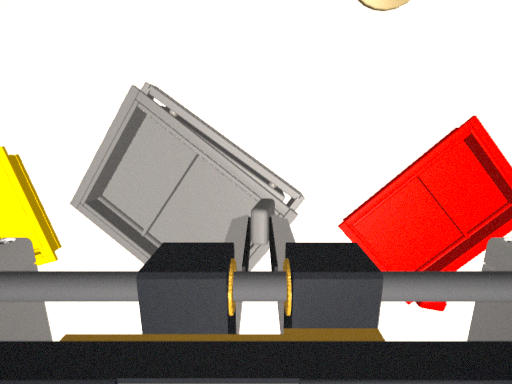

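View pics/w20.png

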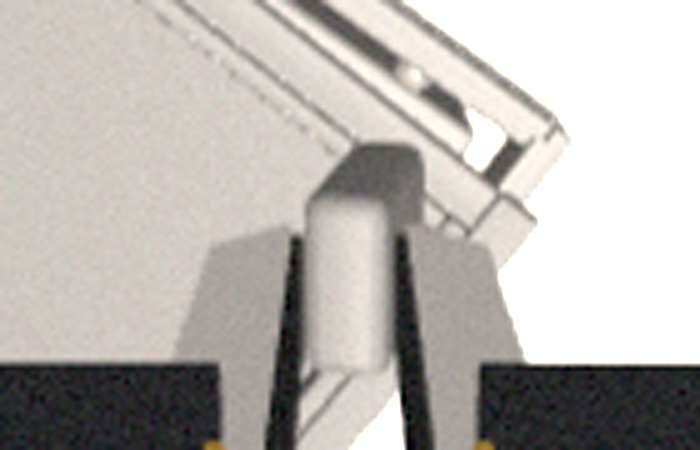

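About 0.2 rad of tilt: the tab side is high, the far end (570,222) is still down and the stack hasn't moved. The 2.4 N sideways force means the far corner leans on its wall, so I'll shift 5 mm outward within the play before levelling and lifting.

Call:
carry_out(
  delta_pos=[
    [-0.005,0,0.005],
    [-0.01,0,0.01],
    [-0.015,0,0.015],
    [-0.02,0,0.02],
    [-0.02,0,0.025],
    [-0.02,0,0.03],
    [-0.02,0,0.035],
    [-0.02,0,0.04],
  ],
  yaw=[0,0,0,0,0,0,0,0],
)

```text
t: 23.8
ee_pos: [0.6098, -0.1837, 0.078]
tcp_rot: [-2.579, 1.571, -2.646]
wrist_force: [-0.4, -0.4, -1.3]
width: 0.135
```

Call:
carry_out(
  delta_pos=[
    [-0.03,0,0.01],
    [-0.06,0,0.02],
    [-0.09,0,0.03],
    [-0.12,0,0.04],
    [-0.15,0,0.05],
    [-0.18,0,0.06],
    [-0.21,0,0.07],
    [-0.24,0,0.08],
  ],
  yaw=[0,0,0,0,0,0,0,0],
  newtons=30,
)

```text
t: 24.6
ee_pos: [0.6196, -0.1844, 0.1072]
tcp_rot: [-0.611, 1.571, -0.678]
wrist_force: [0.7, -0.4, -1.6]
width: 0.124
```

```bash
python3 snap.py 21
```

```text
24.6 [ 0.6196 -0.1844  0.1072] [ 0.66 -0.45 -1.6 ] [-0.062 -0.201  0.024] 0.124160677666427
```

View pics/s21.png

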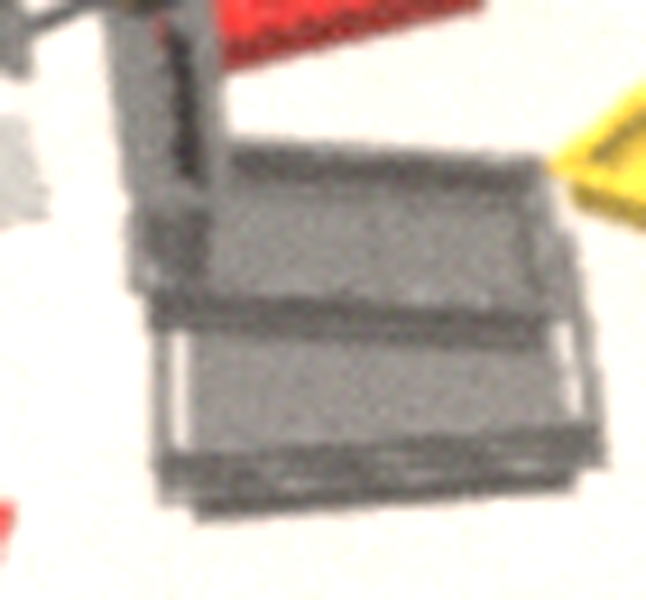

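View pics/wf21.png

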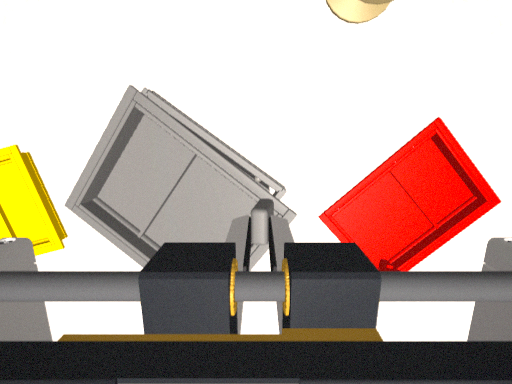

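It's off the stack, with a residual tilt. I'll squeeze at 60 N so the flat pads level the tab while lifting clear.

Call:
carry_out(
  delta_pos=[
    [-0.06,0,0],
    [-0.12,0,0],
    [-0.18,0,0],
    [-0.24,0,0],
    [-0.3,0,0],
    [-0.36,0,0],
    [-0.42,0,0],
    [-0.48,0,0],
  ],
  yaw=[0,0,0,0,0,0,0,0],
  newtons=60,
)

```text
t: 25.5
ee_pos: [0.6194, -0.1843, 0.1651]
tcp_rot: [-0.829, 1.571, -0.896]
wrist_force: [-1.0, -0.5, -1.2]
width: 0.118
```

```bash
python3 snap.py 22; python3 - <<'E'
import cv2,pickle
t=pickle.load(open('d22.pkl','rb'))['scene']['color'][...,::-1]
cv2.imwrite('pics/sf22.png',cv2.convertScaleAbs(cv2.resize(t[100:230,140:300],(640,520),interpolation=cv2.INTER_CUBIC),alpha=1.8))
E
```

```text
25.5 [ 0.6194 -0.1843  0.1651] [-0.99 -0.52 -1.24] [-0.065 -0.141 -0.006] 0.11795856616161746
```

View pics/sf22.png

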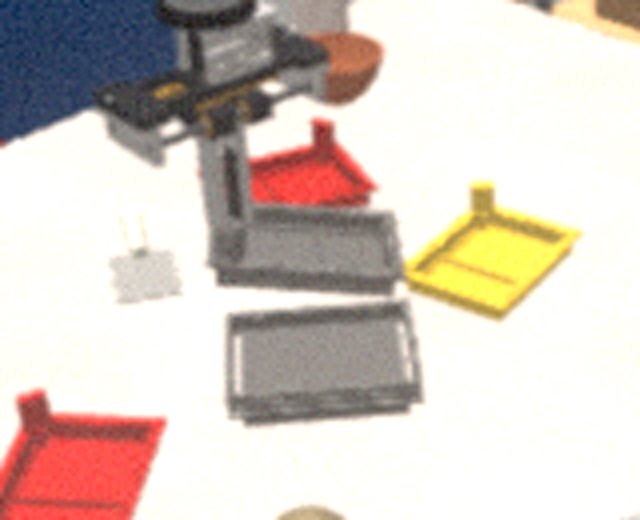

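View pics/wf22.png

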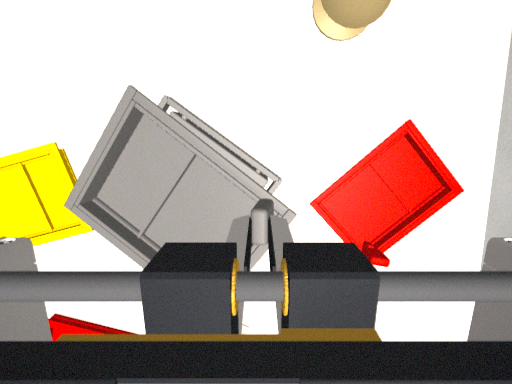

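View pics/w22.png

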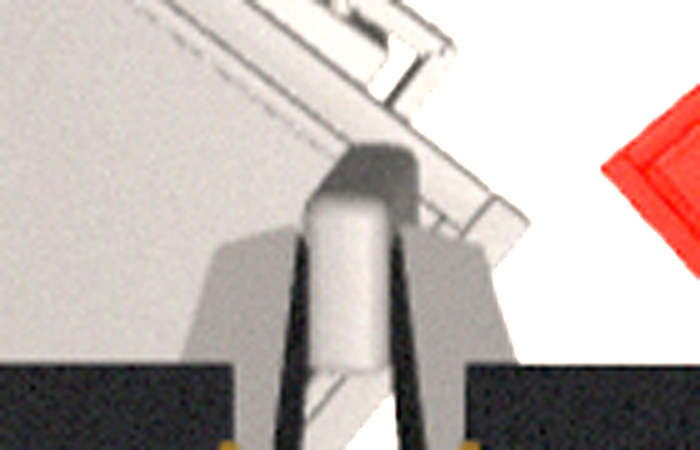

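The tray is free, the stack is flat and in place, and nothing else has moved. The tray still hangs about 0.15 rad off level: with only 8 mm of overlap, pad friction locks the tilt. I'll carry it to a free patch of table around (0.34,0.10). There the far corner can touch lightly to turn it level while still held, and then I'll lock the grip.

Call:
carry_out(
  delta_pos=[
    [0,0.09,-0.075],
    [0,0.185,-0.15],
    [0,0.28,-0.225],
    [0,0.37,-0.3],
    [0,0.465,-0.375],
    [0,0.56,-0.45],
    [0,0.65,-0.525],
    [0,0.745,-0.602],
  ],
  yaw=[0,0,0,0,0,0,0,0],
)

```text
t: 26.4
ee_pos: [0.5526, -0.0893, 0.1645]
tcp_rot: [-0.733, 1.571, -0.8]
wrist_force: [1.3, -0.7, -0.1]
width: 0.118
```

Call:
carry_out(
  delta_pos=[
    [0,0.09,-0.075],
    [0,0.185,-0.15],
    [0,0.28,-0.225],
    [0,0.37,-0.3],
    [0,0.465,-0.375],
    [0.1,0.56,-0.45],
    [0.2,0.65,-0.525],
    [0.3,0.745,-0.602],
  ],
  yaw=[0,0,0,0,0,0,0,0],
)

```text
t: 27.2
ee_pos: [0.4867, 0.0046, 0.1282]
tcp_rot: [-0.218, 1.57, -0.285]
wrist_force: [-0.3, 0.3, -1.0]
width: 0.12
```

Call:
carry_out(
  delta_pos=[
    [0.05,0.09,-0.075],
    [0.1,0.185,-0.15],
    [0.15,0.28,-0.225],
    [0.2,0.37,-0.3],
    [0.25,0.465,-0.375],
    [0.3,0.56,-0.45],
    [0.35,0.65,-0.525],
    [0.35,0.745,-0.602],
  ],
  yaw=[0,0,0,0,0,0,0,0],
)

```text
t: 28.0
ee_pos: [0.4197, 0.0986, 0.0856]
tcp_rot: [-2.92, 1.569, -2.987]
wrist_force: [-0.1, 0.8, -0.9]
width: 0.115
```

```bash
python3 - <<'E'
from rig import *
from h import *
s=sense();t=camera("scene");p=s['ee_pos'];print(s['t'],p,s['wrist_force'],s['width'])
u,v=proj(t,p+[-.08,0,0]).astype(int);print(u,v)
x0=max(0,u-60);y0=v-60
cv2.imwrite("pics/s23.png",cv2.convertScaleAbs(cv2.resize(t["color"][y0:y0+100,x0:x0+125],(750,600),interpolation=cv2.INTER_CUBIC)[...,::-1],alpha=1.8));print(x0,y0)
E
```

```text
28.0 [0.41973912 0.09861578 0.0855788 ] [-0.05221424  0.75842335 -0.94553599] 0.1148365124427307
314 182
254 122
```

View pics/s23.png

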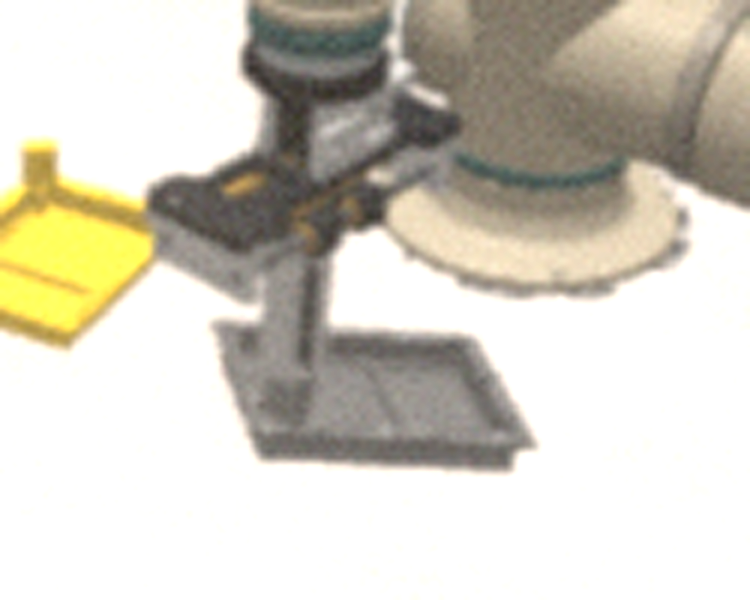

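Call:
carry_out(
  delta_pos=[
    [0.06,0,0],
    [0.12,0,0],
    [0.18,0,0],
    [0.24,0,0],
    [0.29,0,0],
    [0.33,0,0],
    [0.35,0,0],
    [0.37,0,0],
  ],
  yaw=[0,0,0,0,0,0,0,0],
)

```text
t: 28.85
ee_pos: [0.4213, 0.0977, 0.0418]
tcp_rot: [-1.394, 1.571, -1.461]
wrist_force: [0.0, 0.2, -1.4]
width: 0.114
```

Call:
carry_out(
  delta_pos=[
    [0.02,0,0.006],
    [0.04,0,0.012],
    [0.06,0,0.018],
    [0.08,0,0.026],
    [0.1,0,0.034],
    [0.12,0,0.042],
    [0.14,0,0.05],
    [0.16,0,0.056],
  ],
  yaw=[0,0,0,0,0,0,0,0],
  newtons=15,
)

```text
t: 29.65
ee_pos: [0.4281, 0.0973, 0.0227]
tcp_rot: [-0.383, 1.571, -0.45]
wrist_force: [0.3, 0.4, 1.1]
width: 0.124
```

```bash
cat > snap2.py <<'E'
import sys
from rig import *
from h import *
n=sys.argv[1]
s=sense();t=camera("scene");w=camera("wrist");p=s['ee_pos'];print(s['t'],p.round(4),s['wrist_force'].round(2),s['width'])
u,v=proj(t,p+[-.08,0,0]).astype(int)
x0=max(0,u-50);y0=v-45
print(x0,y0)
cv2.imwrite(f"pics/s{n}.png",cv2.convertScaleAbs(cv2.resize(t["color"][y0:y0+80,x0:x0+100],(750,600),interpolation=cv2.INTER_CUBIC)[...,::-1],alpha=1.8))
a=cv2.resize(w["color"][60:260,50:330],(700,500),interpolation=cv2.INTER_CUBIC)[...,::-1]
cv2.imwrite(f"pics/w{n}.png",cv2.convertScaleAbs(a,alpha=1.8))
pickle.dump(dict(s=s,wrist=w,scene=t),open(f"d{n}.pkl","wb"))
E
python3 snap2.py 24
```

```text
29.65 [0.4281 0.0973 0.0227] [0.33 0.44 1.09] 0.12418195844390639
261 152
```

View pics/s24.png

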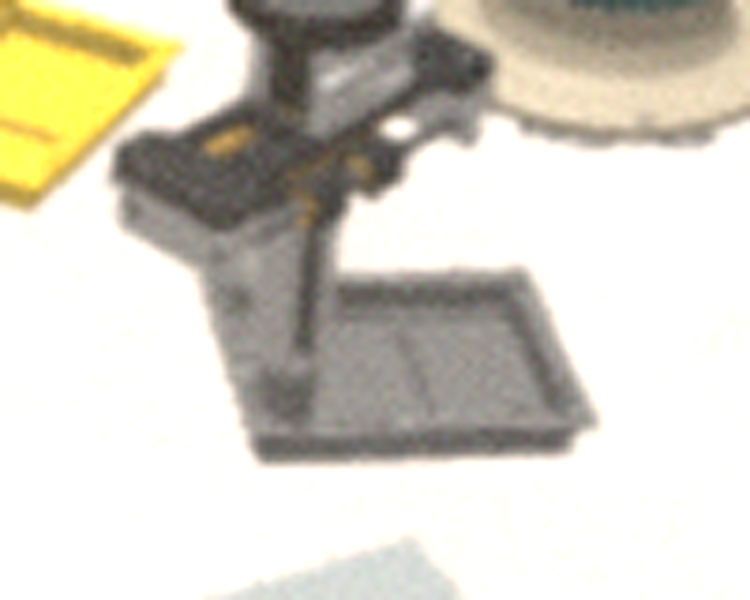

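View pics/w24.png

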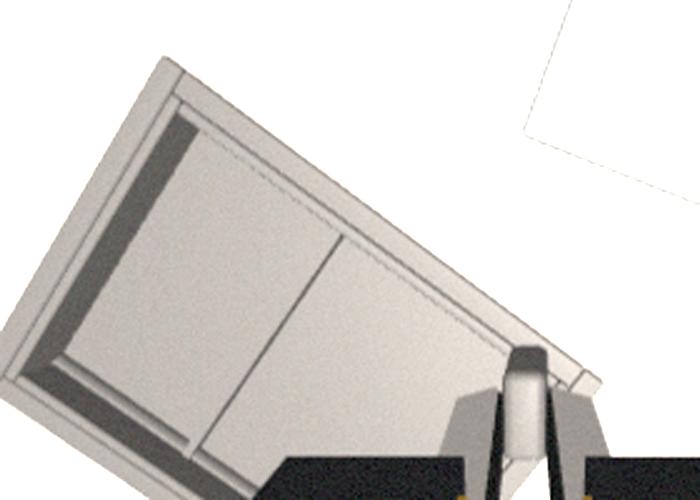

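It's nearly level, with just the far edge touching at 1 N. A few more mm.

Call:
carry_out(
  delta_pos=[
    [0.006,0,0.002],
    [0.012,0,0.004],
    [0.018,0,0.006],
    [0.024,0,0.008],
    [0.03,0,0.01],
    [0.036,0,0.012],
    [0.042,0,0.014],
    [0.048,0,0.016],
  ],
  yaw=[0,0,0,0,0,0,0,0],
)

```text
t: 30.55
ee_pos: [0.4299, 0.0971, 0.0171]
tcp_rot: [-0.67, 1.57, -0.737]
wrist_force: [0.8, -2.0, 0.1]
width: 0.119
```

```bash
python3 snap2.py 25
```

```text
30.55 [0.4299 0.0971 0.0171] [ 0.78 -1.96  0.07] 0.11933295764924355
260 154
```

View pics/s25.png

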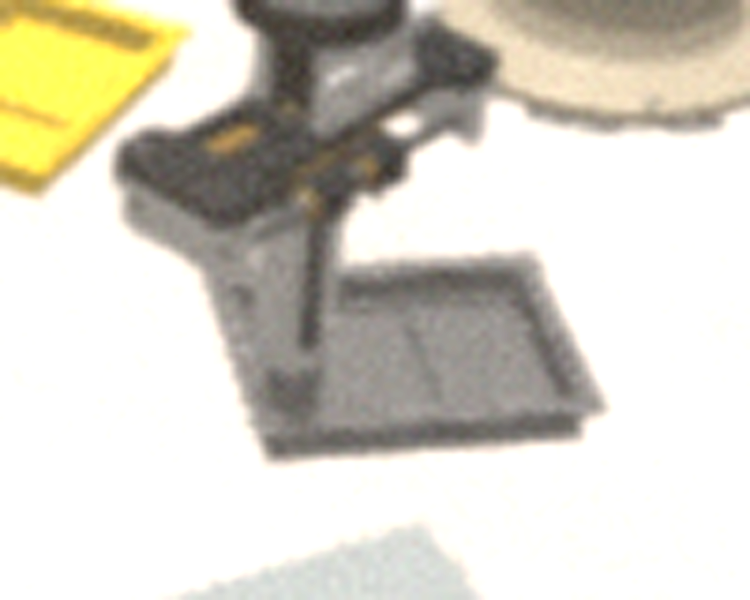

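View pics/w25.png

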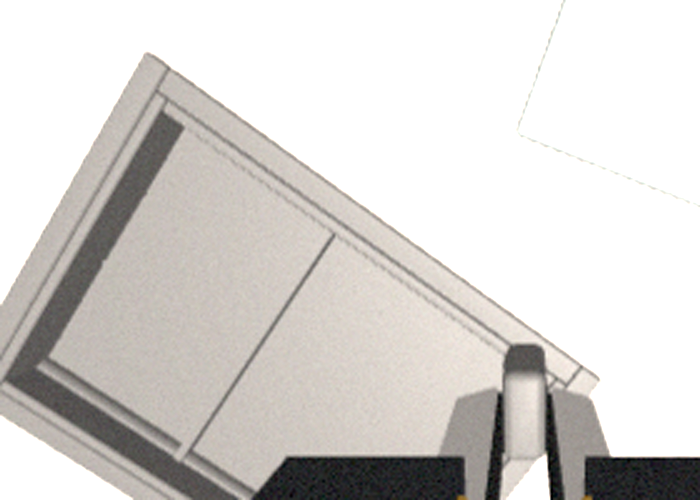

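```bash
python3 - <<'E'
from h import *
d=pickle.load(open("d25.pkl","rb"));w=d["wrist"]["color"][...,::-1];t=d["scene"]["color"][...,::-1]
cv2.imwrite("pics/a25.png",cv2.convertScaleAbs(cv2.resize(w[70:245,0:260],(780,525),interpolation=cv2.INTER_CUBIC),alpha=1.8))
cv2.imwrite("pics/b25.png",cv2.convertScaleAbs(cv2.resize(t[180:225,285:350],(780,540),interpolation=cv2.INTER_CUBIC),alpha=1.8))
E
```

```text
(no output)
```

View pics/a25.png

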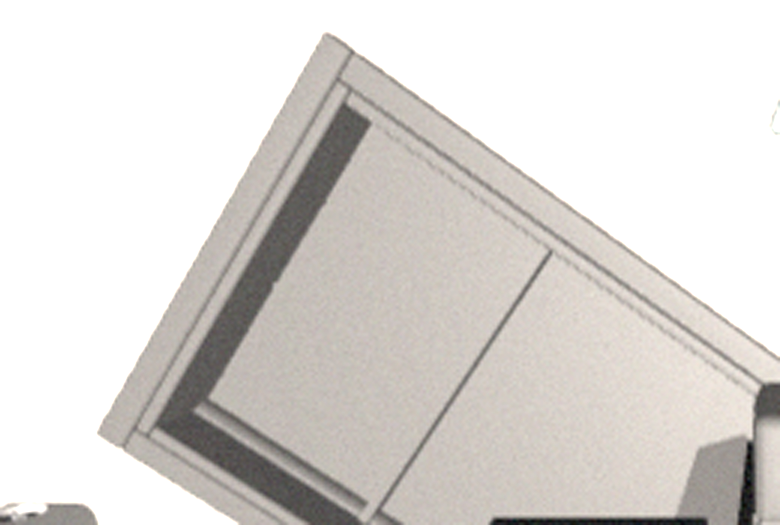

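View pics/b25.png

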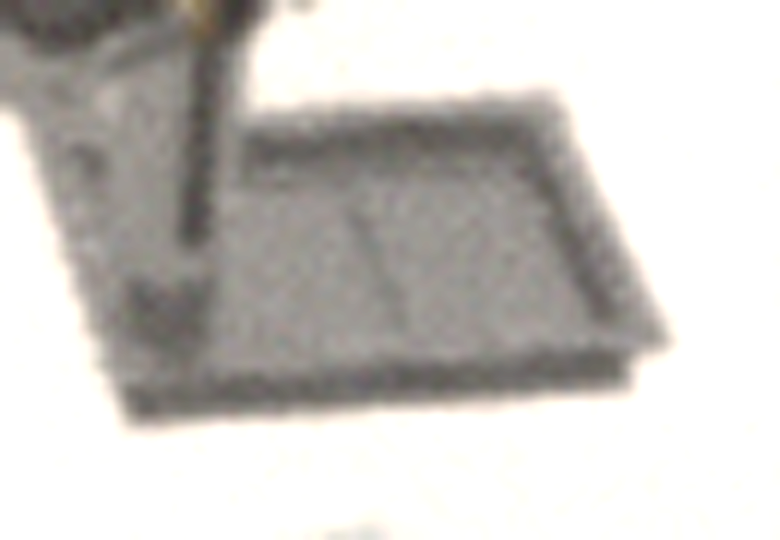

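```bash
cat > pose.py <<'E'
from h import *
from scipy.optimize import least_squares
L=dict(mp=(-.083,.063,.024),mm=(-.083,-.063,.024),pp=(.083,.063,.024),pm=(.083,-.063,.024))
def fit(d,wp,sp,yaw0,c0,z0):
    T=wristT(d["s"],d["wrist"])
    def res(p):
        R=Rn.from_euler('ZYX',p[3:]).as_matrix();r=[]
        for k,v in wp.items(): r+=list(proj(d["wrist"],R@np.array(L[k])+p[:3],T)-v)
        for k,v in sp.items(): r+=list(proj(d["scene"],R@np.array(L[k])+p[:3])-v)
        return np.array(r)
    o=least_squares(res,[c0[0],c0[1],z0,yaw0,0,0]);R=Rn.from_euler('ZYX',o.x[3:]).as_matrix()
    print("underside centre",o.x[:3].round(4),"yaw",np.degrees(o.x[3]).round(1),"tilt",R[:,2].round(3),"res",np.abs(o.fun).max().round(2))
    for k in("pp","mm"):print(k,"under z",(R@np.array([L[k][0]*.9,L[k][1]*.873,0])+o.x[:3])[2].round(4))
    return o.x
E
python3 - <<'E'
from pose import *
d=pickle.load(open("d25.pkl","rb"))
W=dict(mp=(108.7,81),mm=(33,214.3),pp=(289.2,212));S=dict(mp=(340.8,208.6),mm=(331.5,187.7),pp=(295.4,212.1))
for w,s in((W,S),(W,{}),({},S)):fit(d,w,s,np.radians(-40),(.35,.1),.0)
E
```

```text
underside centre [ 0.3499  0.1024 -0.0009] yaw -40.0 tilt [-0.027  0.033  0.999] res 2.11
pp under z 0.0019
mm under z -0.0036
underside centre [0.3509 0.1022 0.0067] yaw -38.9 tilt [-0.098  0.12   0.988] res 0.0
pp under z 0.0163
mm under z -0.0028
underside centre [ 0.3088  0.0859 -0.0376] yaw -41.0 tilt [0.016 0.012 1.   ] res 0.0
pp under z -0.039
mm under z -0.0361
```

Call:
carry_out(
  delta_pos=[
    [0.006,0,0.002],
    [0.012,0,0.003],
    [0.018,0,0.005],
    [0.022,0,0.006],
    [0.026,0,0.008],
    [0.03,0,0.009],
    [0.034,0,0.01],
    [0.034,0,0.01],
  ],
  yaw=[0,0,0,0,0,0,0,0],
)

```text
t: 31.45
ee_pos: [0.431, 0.0974, 0.0146]
tcp_rot: [0.76, 1.57, 0.693]
wrist_force: [-3.3, 0.1, 15.8]
width: 0.126
```

```bash
python3 snap2.py 26; python3 - <<'E'
from h import *
d=pickle.load(open("d26.pkl","rb"));w=d["wrist"]["color"][...,::-1];t=d["scene"]["color"][...,::-1]
a=cv2.resize(w[70:250,0:310],(775,450),interpolation=cv2.INTER_CUBIC)
cv2.imwrite("pics/a26.png",cv2.convertScaleAbs(a,alpha=1.8))
cv2.imwrite("pics/b26.png",cv2.convertScaleAbs(cv2.resize(t[180:225,285:350],(780,540),interpolation=cv2.INTER_CUBIC),alpha=1.8))
E
```

```text
31.45 [0.431  0.0974 0.0146] [-3.27  0.12 15.79] 0.12610379997938476
260 154
```

View pics/a26.png

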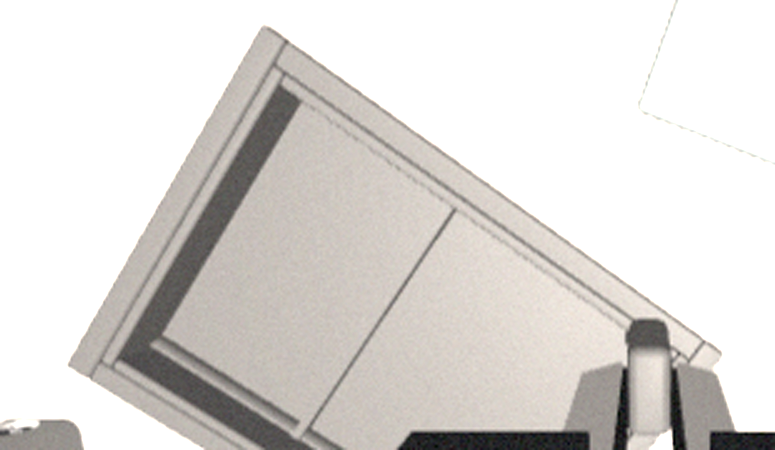

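View pics/b26.png

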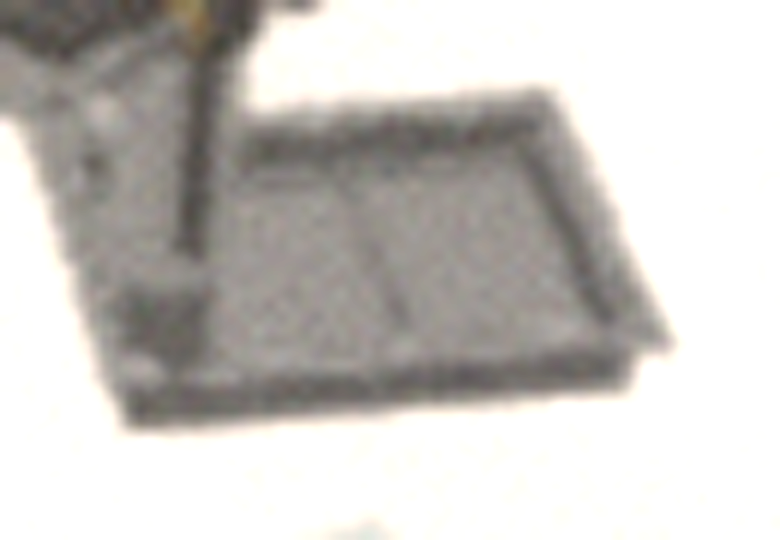

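15.8 N: the tray is flush on the table and therefore level, with the tab starting to slide between the pads. Without letting go, I'll ease to 5 N and slide the pads 14 mm further down the tab for a firm, self-levelling hold. Then I'll squeeze.

Call:
carry_out(
  delta_pos=[
    [0,0,0],
    [0.015,0,0],
    [0.03,0,0],
    [0.05,0,0],
    [0.07,0,0],
    [0.09,0,0],
    [0.11,0,0],
    [0.115,0,0],
  ],
  yaw=[0,0,0,0,0,0,0,0],
  newtons=5,
)

```text
t: 32.35
ee_pos: [0.4306, 0.0975, -0.0004]
tcp_rot: [2.424, 1.57, 2.356]
wrist_force: [-1.9, 0.3, 9.5]
width: 0.128
```

Call:
carry_out(
  delta_pos=[
    [-0.01,0,0],
    [-0.01,0,0],
    [-0.01,0,0],
    [-0.01,0,0],
    [-0.04,0,0],
    [-0.08,0,0],
    [-0.14,0,0],
    [-0.2,0,0],
  ],
  yaw=[0,0,0,0,0,0,0,0],
  newtons=45,
)

```text
t: 33.15
ee_pos: [0.4311, 0.0971, 0.0239]
tcp_rot: [-0.059, 1.57, -0.126]
wrist_force: [0.3, 0.6, -1.2]
width: 0.126
```

```bash
python3 snap2.py 27
```

```text
33.15 [0.4311 0.0971 0.0239] [ 0.28  0.62 -1.15] 0.1264188412421277
260 152
```

View pics/s27.png

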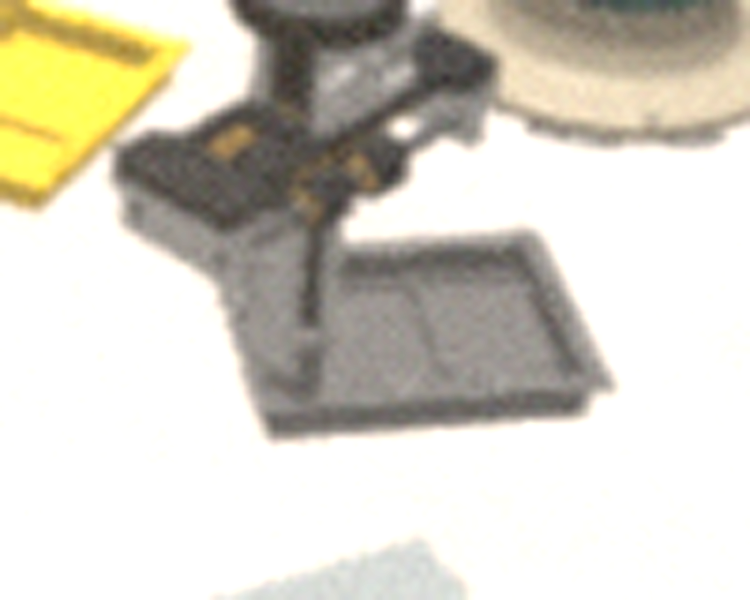

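View pics/w27.png

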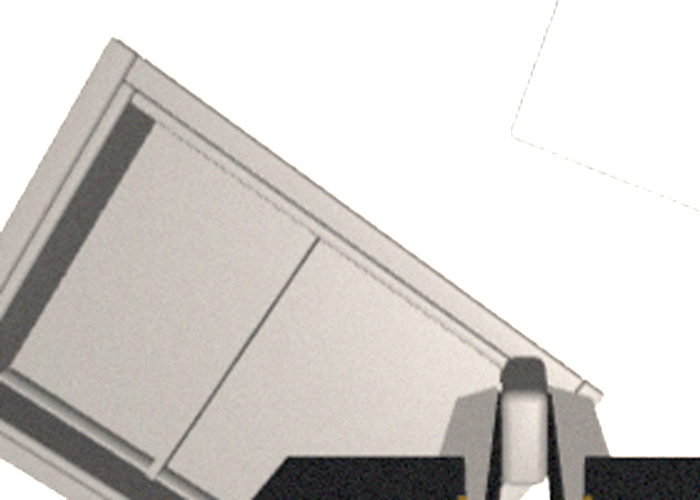

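The tray is level, held firm, and the wrist reads only its weight. Now up and over the board: the tray's centre is at about (0.351,0.102) and the board's at (0.556,0.204).

Call:
carry_out(
  delta_pos=[
    [-0.11,0.04,0.07],
    [-0.22,0.09,0.15],
    [-0.32,0.15,0.26],
    [-0.42,0.21,0.37],
    [-0.51,0.28,0.49],
    [-0.59,0.35,0.61],
    [-0.67,0.41,0.72],
    [-0.735,0.475,0.83],
  ],
  yaw=[0,0,0,0,0,0,0,0],
)

```text
t: 34.05
ee_pos: [0.5347, 0.1476, 0.1119]
tcp_rot: [-0.294, 1.57, -0.361]
wrist_force: [0.9, -0.1, -1.4]
width: 0.124
```

Call:
carry_out(
  delta_pos=[
    [-0.1,0.06,0.11],
    [-0.2,0.12,0.22],
    [-0.31,0.19,0.34],
    [-0.42,0.26,0.46],
    [-0.53,0.33,0.58],
    [-0.62,0.39,0.69],
    [-0.69,0.44,0.77],
    [-0.735,0.475,0.82],
  ],
  yaw=[0,0,0,0,0,0,0,0],
)

```text
t: 34.85
ee_pos: [0.637, 0.1979, 0.1999]
tcp_rot: [0.073, 1.57, 0.006]
wrist_force: [-0.3, -0.8, -0.4]
width: 0.123
```

Call:
carry_out(
  delta_pos=[
    [0,0,0],
    [0,0,0],
    [0,0,0],
    [0,0,0],
    [0,0,0],
    [0,0,0],
    [0,0,0],
    [0,0,0],
  ],
  yaw=[0,0,0,0,0,0,0,0],
)

```text
t: 35.65
ee_pos: [0.6361, 0.1976, 0.1996]
tcp_rot: [-0.692, 1.571, -0.759]
wrist_force: [-0.5, 0.3, 0.1]
width: 0.123
```

```bash
python3 - <<'E'
from rig import *
from h import *
s=sense();w=camera("wrist");t=camera("scene");tp=camera("top")
pickle.dump(dict(s=s,wrist=w,scene=t,top=tp),open("d28.pkl","wb"));print(s['t'],s['ee_pos'],s['wrist_force'],s['width'])
R=Rn.from_euler('xyz',s['tcp_rot']).as_matrix();print(R.round(3))
cv2.imwrite("pics/s28.png",cv2.convertScaleAbs(t["color"][...,::-1],alpha=1.6))
cv2.imwrite("pics/t28.png",cv2.convertScaleAbs(tp["color"][...,::-1],alpha=1.6))
cv2.imwrite("pics/w28.png",cv2.convertScaleAbs(cv2.resize(w["color"][50:260,0:320],(790,518),interpolation=cv2.INTER_CUBIC)[...,::-1],alpha=1.6))
E
```

```text
35.65 [0.63613356 0.19757613 0.19962844] [-0.46825256  0.28578903  0.1487213 ] 0.12295247370600892
[[ 0.     0.067  0.998]
 [-0.     0.998 -0.067]
 [-1.    -0.     0.   ]]
```

View pics/s28.png

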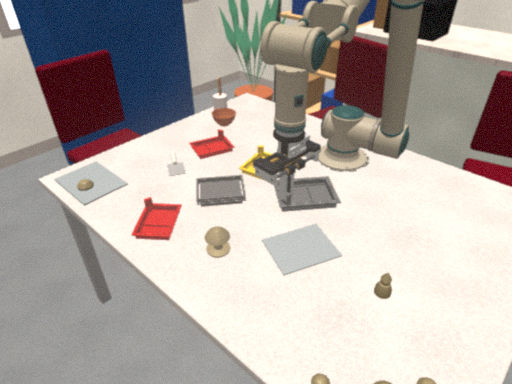

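View pics/t28.png

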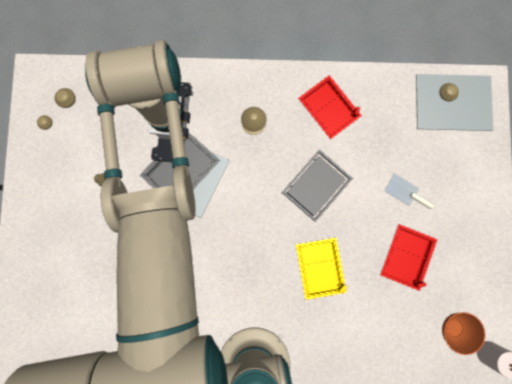

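View pics/w28.png

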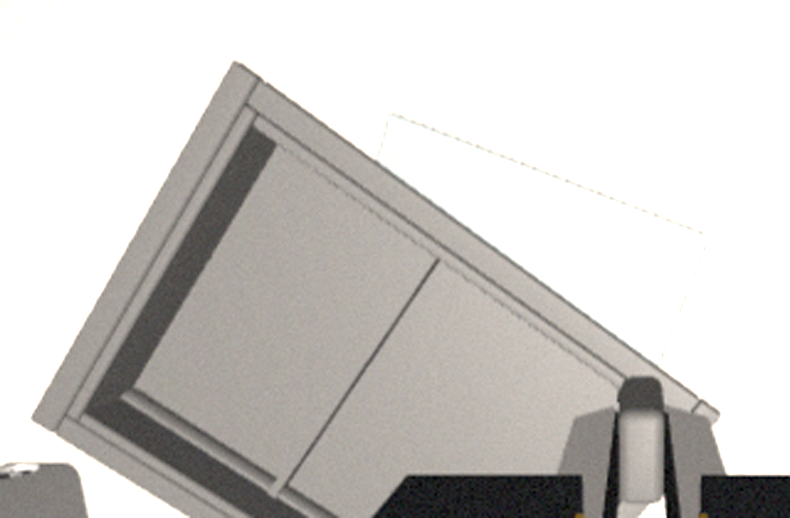

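```bash
python3 - <<'E'
from h import *
d=pickle.load(open("d28.pkl","rb"));t=d["scene"]["color"][...,::-1]
cv2.imwrite("pics/b28.png",cv2.convertScaleAbs(cv2.resize(t[165:220,265:345],(800,550),interpolation=cv2.INTER_CUBIC),alpha=1.8))
g=lambda im:cv2.GaussianBlur(im[145:225,275:360],(3,3),0).astype(int)
print("stack diff",np.abs(g(d["top"]["color"])-g(pickle.load(open("d0.pkl","rb"))["top"]["color"])).max(-1).mean())
im=d["top"]["color"];gr=cv2.cvtColor(im,cv2.COLOR_RGB2GRAY)
for src in(pickle.load(open("d0.pkl","rb"))["top"],d["top"]):
    m=np.zeros_like(gr);q=cv2.cvtColor(src["color"],cv2.COLOR_RGB2GRAY);m[140:230,270:365]=(q[140:230,270:365]<115)*255
    k=max(cv2.findContours(m,0,1)[0],key=cv2.contourArea);print(cv2.minAreaRect(np.array([onz(src,p[0],.044)[:2]*1000 for p in k],np.float32)))
E
```

```text
stack diff 13.334264705882353
((538.6159057617188, -178.61825561523438), (137.65756225585938, 180.5373077392578), 50.1312370300293)
((538.1576538085938, -179.12429809570312), (135.10232543945312, 176.46682739257812), 50.08611297607422)
```

View pics/b28.png

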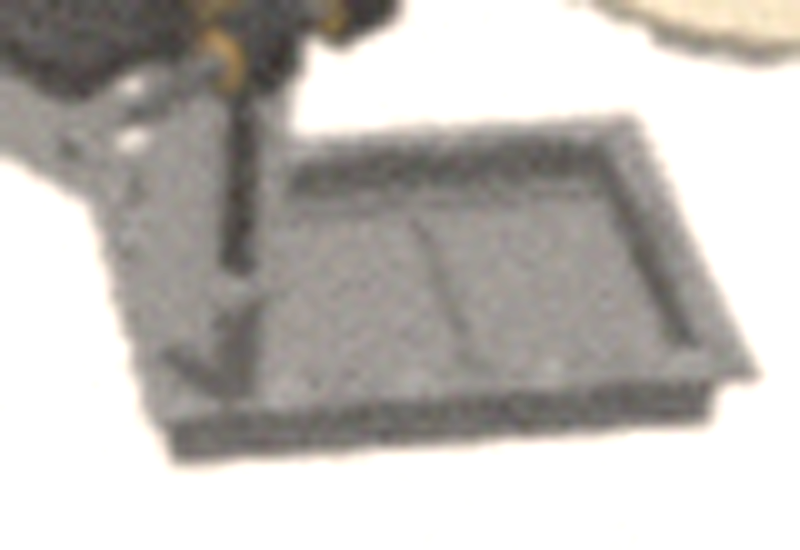

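```bash
python3 - <<'E'
from pose import *
d=pickle.load(open("d28.pkl","rb"))
W=dict(mp=(96,75.1),mm=(13.4,220.1),pp=(290.8,216.9));S=dict(mp=(341.2,202.8),mm=(328.2,176.5),pp=(281,207.5))
for w,s in((W,S),(W,{}),({},S)):fit(d,w,s,np.radians(-40),(.556,.204),.2)
T=wristT(d["s"],d["wrist"])
for z in(.19,.195,.2):
  for nm,c in(("lvl",0),("far down .05",.05)):
    ax=np.array([-np.sin(np.radians(-3)),np.cos(np.radians(-3)),0]);R=Rn.from_rotvec(-ax*c).as_matrix()@Rn.from_euler('z',-40,degrees=True).as_matrix()
    tab=np.r_[d["s"]["ee_pos"][:2],z+.044];C=tab-R@np.array([.064,.048,.044])
    print(nm,z,[proj(d["wrist"],C+R@np.array(L[k]),T).round(1).tolist() for k in("mp","mm","pp")],[proj(d["scene"],C+R@np.array(L[k])).round(1).tolist() for k in("mp","mm","pp")])
E
```

```text
underside centre [0.5555 0.2038 0.1972] yaw -40.2 tilt [-0.005  0.031  1.   ] res 1.75
pp under z 0.1979
mm under z 0.1965
underside centre [0.5558 0.2042 0.194 ] yaw -41.2 tilt [ 0.037 -0.052  0.998] res 0.33
pp under z 0.1901
mm under z 0.1979
underside centre [0.5487 0.2045 0.1895] yaw -39.9 tilt [0.    0.015 1.   ] res 0.0
pp under z 0.1896
mm under z 0.1894
lvl 0.19 [[100.9, 80.5], [22.8, 220.3], [290.7, 215.6]] [[338.8, 203.1], [326.0, 177.1], [278.3, 208.2]]
far down .05 0.19 [[106.7, 81.8], [33.9, 216.6], [292.2, 216.0]] [[338.3, 204.8], [325.4, 179.8], [278.0, 208.0]]
lvl 0.195 [[96.7, 79.2], [17.3, 222.4], [291.5, 217.6]] [[339.0, 201.6], [326.2, 175.7], [278.3, 206.7]]
far down .05 0.195 [[102.8, 80.6], [28.8, 218.5], [292.9, 218.1]] [[338.5, 203.4], [325.6, 178.4], [278.1, 206.5]]
lvl 0.2 [[92.3, 77.9], [11.5, 224.6], [292.2, 219.7]] [[339.3, 200.2], [326.4, 174.3], [278.4, 205.2]]
far down .05 0.2 [[98.7, 79.3], [23.5, 220.6], [293.7, 220.2]] [[338.8, 201.9], [325.8, 177.0], [278.1, 205.0]]
```

Both views agree: the tray's centre is at (0.556,0.204), its middle is about 0.20 m above the board, and it's level within the measuring noise. The stack is where it was. Handing in.

```bash
python3 - <<'E'
from rig import *
print(finish_job()); s=sense();print(s['t'],s['ee_pos'],s['width'])
E
```

```text
the job is handed in; nothing more can be done
None
the job is handed in; nothing more can be done
```

I peeled the top tray off tab corner first and handed it in held level, centred about 20 cm above the empty board. It took a second try and a brief set-down on the table along the way.

**What departed from a clean run**
- **Finger tips:** they lie about 37 mm behind the stated TCP, so my first closing missed the tab. I corrected for this from the pictures.
- **First peel:** the tray came off nearly level, well short of 0.2 rad, because the deep grip on the tab levelled it. I set it back in its nest, pressed the far end down with about 5 N, and regripped only the top of the tab at 7 N.
- **Second peel:** the tab side rose to about 0.2 rad while the far end stayed down in the pictures. Then I lifted the tray off.
- **Levelling:** it still hung about 0.15 rad off level. I lowered it onto a bare patch of table without letting go and turned it flat, with up to about 16 N of contact. I then slid the pads deeper on the tab and locked the grip at 45 N.

**Last checks, at 35.65 s**
- **Tray position:** centre (0.556, 0.204), against board centre (0.556, 0.204). Underside at z of about 0.195–0.197, so its middle is about 0.20 m above the board.
- **Tilt:** the joint fit of both views gave 0.03 rad, which is about its noise. The single views disagreed: 0.06 rad from the wrist camera, 0.015 rad from the scene camera.
- **Stack:** flat, within 0.7 mm of where it started.
- **Other things:** they looked unmoved in the pictures, but I did not measure them. The arm hid the clay figure in the last top view.

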